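# Load left and right frame dropouts into the brazing jig

## Task

The two steel bicycle-frame dropouts leaning on the wooden easel are a mirror-image pair, left-hand and right-hand: stand each one upright in the blue slotted block on its own side of the jig, foot fully down in the slot, brass boss facing outward, so that both axle slots open forward towards the red round bar at the jig's front. Set them down, do not let them drop, and leave the other things on the bench where they are.

Things in the scene. Friction and masses are not known exactly. Their poses are not given: they have to be found in the camera images.
- left_dropout_center (a point): centre (47.5 mm above the foot) of the left-hand dropout, a steel plate 8 mm thick, 95 mm tall, 0.22 kg. z: foot to top; x: out of the face with the brass boss; y: along its width. From the foot: tongue 30 mm wide to 27 mm; body 50 mm wide to 60 mm, its axle slot (10 mm high, 25 mm deep, at 40-50 mm) opening to -y; plain head 36 mm wide to 95 mm, best held here across the thickness
- right_dropout_center (a point): centre (47.5 mm above the foot) of the right-hand dropout, a steel plate 8 mm thick, 95 mm tall, 0.22 kg. z: foot to top; x: out of the face with the brass boss; y: along its width. From the foot: tongue 30 mm wide to 27 mm; body 50 mm wide to 60 mm, its axle slot (10 mm high, 25 mm deep, at 40-50 mm) opening to +y; plain head 36 mm wide to 95 mm, best held here across the thickness
- left_dropout_boss (a point): centre of the free end of the left dropout's brass boss: a 14 mm diameter stub standing 14 mm out of the plate's face, 44 mm above the foot, 12 mm off the middle on the closed side of the axle slot
- right_dropout_boss (a point): the same point on the right dropout, mirrored
- left_slot (a point): centre of the mouth of the jig's left slot, in the top of a blue block 62 x 40 mm, 40 mm above the bench. Axes are the jig's: x to its front, y to its left (outward here), z up. The slot is 35 mm long along x, 10.5 mm wide, 25 mm deep with a closed floor and a 3 mm lead-in chamfer. A fully seated dropout has its centre 22.5 mm above this point
- right_slot (a point): the same for the right slot, 130 mm from the left one; outward here is -y
- jig: fixed jig, a dark steel plate 150 x 185 mm with the two blue slotted blocks; origin midway between the slots, on the bench; x to its front, which faces away from the robot (turned at most 20 degrees). A red round bar, 40 mm in diameter and 70 mm long, lies crosswise 75 mm in front of the origin, its top 60 mm above the bench
- easel: fixed wooden easel, 230 mm wide; origin under it, on the bench; x away from the robot (turned at most 17 degrees). The dropouts stand on it side by side, 94 to 146 mm apart, feet 34 mm above the bench, boss faces towards +x, tops leaning 25 degrees towards -x on a back board that reaches 50 mm up the plates, so that the heads stand free
- flux_jar: bystander: white jar with green lid, 64 mm in diameter and 75 mm tall; origin at its foot
- oil_can: bystander: yellow can, 60 mm in diameter and 100 mm tall; origin at its foot
- hammer: bystander: hammer lying on the bench, about 260 mm long
- flux_brush: bystander: brush lying on the bench
Not all that is in view belongs to the job. Of the things that look like the jig, the largest one is meant.

How it is judged (in metres and radians):
At the end, for the whole second after the job is handed in: Each dropout stands in the slot of its own side: centre within 6 mm along and 5 mm across the slot, foot within 3 mm of the slot's floor, upright within 7 degrees, boss end on the outward side of the slot, and at rest (x of left_dropout_center in the frame of left_slot between -0.006 and 0.006 m and y of left_dropout_center in the frame of left_slot between -0.005 and 0.005 m and z of left_dropout_center in the frame of left_slot below 0.0255 m and angle between each of left_dropout_center, right_dropout_center's own z axis and vertical below 0.12 rad and y of left_dropout_boss in the frame of left_slot above 0.01 m and linear speed of each of left_dropout, right_dropout below 0.02 m/s and x of right_dropout_center in the frame of right_slot between -0.006 and 0.006 m and y of right_dropout_center in the frame of right_slot between -0.005 and 0.005 m and z of right_dropout_center in the frame of right_slot below 0.0255 m and y of right_dropout_boss in the frame of right_slot below -0.01 m); the robot touches nothing.
It fails at once if a bystander (jar, can, hammer or brush) was moved more than 20 mm (distance of any of flux_jar, oil_can, hammer, flux_brush from where it was at the start of the episode above 0.02 m).
It fails at once if the left dropout was dropped (fell freely by more than about 15 mm) (linear speed of left_dropout above 0.55 m/s and contact force between left_dropout and the fingers below 0.05 N).
It fails at once if the right dropout was dropped (fell freely by more than about 15 mm) (linear speed of right_dropout above 0.55 m/s and contact force between right_dropout and the fingers below 0.05 N).
It also fails if it takes over 67 s, if anything falls off the work surface, if the arm or the gripper's body presses on something with over 40 N, if the wrist force passes 120 N, or if a joint passes its speed limit or range.

## Robot

A 6-joint arm with a two-finger parallel gripper is mounted at the origin on the work surface. World frame = base frame: x ahead of the robot, y to its left, z up, the work surface at z = 0. Lengths are in m, angles in degrees, forces in N, time in s.
With the tool pointing down it reaches from about 0.325 to 0.775 m from the base axis. Payload 5.5 kg.
Tool frame: the origin (TCP) lies on the centre line of the jaws, within the pads' length; the fingertips stand 8 mm ahead of it and the grasp point (between the pads) lies 11 mm behind it; z points along the fingers, y is the line along which they close (so a half turn about z gives the same grasp; the last joint's range is limited). The gripper opens to 85 mm and grips with 20 to 120 N. Pads are 22 mm wide; open, the fingers measure 114 mm over their backs; the gripper's body (76 mm by 85 mm) begins 54 mm behind the grasp point. The pads swing forward as they close: fully open they stand 13 mm farther back than shut.
Start: joints at [62.871, 5.22, 70.514, -0, 104.267, -3.249], TCP at [0.243, 0.549, 0.21] pointing down, gripper open.
Joint ranges: [-164.24, 164.24], [-49.07, 125.15], [9.68, 141.18], [-86.29, 266.29], [3.28, 154.24], [-151.56, 151.56]. Speed limits (degrees/s): [147.25, 147.25, 172.46, 180, 180, 180].

## Interface

Orientations are given as a 3x3 rotation matrix whose columns are the frame's x, y, z axes.
In Python, from rig import r, optics, workorder gives the robot as it stands. The module is installed in compiled form; this text tells all that it offers.
- The arm moves only by the tool arm_command, never from a script. Its argument "rows" is a list of rows, each a list of 7 numbers: the turn, a rotation vector about the tool's x, y, z in degrees, then the shift along the tool's x, y, z in mm, then the closure, from -1 (fully open) to 1 (shut). In form: [[wx, wy, wz, tx, ty, tz, grip], ...]. A call has 1 to 5 rows; each row shifts and turns the commanded pose from where the row before left it, along the tool's axes as they then stand; what a row does not reach is not made up. A row lasts 1/10 s, in which the tool goes at most 50 mm and 8.59 degrees, less where a joint would pass 70% of its speed; a pose out of reach is approached as far as the arm can. A call is refused whole if a number of a shift passes 50 or a number of a turn 8.59, either way. A call with a gripper value outside its range is refused whole. The fingers move at their own pace and stop on an object; the grip force is fixed at half the most. Time passes only in rows, so rows that do not move let the fingers close. It gives the time, the measured TCP pose, the force, the opening and the grip force at its end, in the units of the state.
- r.read_state(): the state, without advancing time (a new reading comes with each control period).
- optics.camera(name): name is "scene" or "top" or "wrist"; returns a dict with "pixels" (384x512x3 uint8, blue, green, red), "fx", "fy", "cx", "cy" (pixels), "world_from_camera" (4x4, takes a point from camera to world coordinates); the wrist camera has in their place "hand_eye" (4x4, takes a point from camera to tool coordinates, whose origin is the TCP and whose axes are the flange's). Camera axes: x right, y down, z forward; pixel columns grow to the right and rows downward; lengths in m; the calibration is good to about 2 mm. A picture is of the moment at which its call begins: read the wrist's pose just before it. There is no depth.
- workorder.job_done(): hands the job in; it is judged then, once.
Trained networks look in a picture, given as the dict that the camera call returned (one of the last four; its "shot" number tells which), for a name from the list of things; names that differ only in an ending like _2 or _b are one class to them, and where a whole thing is asked for, a point or a joint stands for the part that bears it (a point fixed in the world has none). Each returns a list of dicts, best first, with "confidence" (0 to 1); they miss things now and then, are a little off and sometimes report something else, mostly with a low value. They report only what shows in the picture. A call takes as long as a camera call. They do not tell look-alikes from the thing itself.
- optics.silhouettes(query, picture): "mask" (384x512 bool, what is visible of it) and "centre" ([row, column] in pixels, amid what is visible of it).
- optics.spot_point(query, picture): "centre" ([row, column] in pixels: a listed point, or the origin of a listed thing).
The state is a dict: "time_s": time; "qpos": joint angles; "joint_vel": joint speeds; "joint_efforts": joint torques, N m; "eef_pos": TCP position; "tool_rot": TCP orientation; "force": force on the tool from outside, world axes, zero at the start; "torque": the same for the moment, N m; "gripper_width": finger opening in m; "gripper_force": force on a finger pad.
Only numpy, scipy, OpenCV 4.12 (cv2) and the standard library are available. Lean on these libraries where they do the work, as an engineer would, in place of code of your own. Each camera call takes 0.05 s, during which the arm holds its last target. There are 200 camera calls.

## Working session

There is one attempt and no reset: what is moved stays moved. The work goes in short steps, Python scripts to look and compute and a tool call to move; the robot and the scene stay as the last step left them, time stands still between calls to the robot, and variables do not carry over. Pictures are saved under pics/ and viewed, at most 10 in all, crops included, and the job is handed in when it is done.

Besides the shell and the picture viewer there is one more tool, called after "Request:" as name(argument=value, ...), one argument or row to a line, values as JSON. arm_command: Moves the arm, as the interface text tells. Its arguments: {"type":"object","properties":{"rows":{"type":"array"}},"required":["rows"]}

```bash
mkdir -p pics; ls; cat > h.py <<'E'
import numpy as np, cv2
from rig import r, optics, workorder
def ray(p,c,W):
    row,col=c
    d=W[:3,:3]@np.array([(col-p['cx'])/p['fx'],(row-p['cy'])/p['fy'],1.])
    return W[:3,3],d/np.linalg.norm(d)
def onz(p,c,z,W=None):
    o,d=ray(p,c,p['world_from_camera'] if W is None else W); return o+d*(z-o[2])/d[2]
def tri(rays):
    A=np.zeros((3,3));b=np.zeros(3)
    for o,d in rays:
        P=np.eye(3)-np.outer(d,d);A+=P;b+=P@o
    x=np.linalg.solve(A,b)
    return x,[round(1e3*float(np.linalg.norm((np.eye(3)-np.outer(d,d))@(x-o))),1) for o,d in rays]
def proj(p,X,W):
    c=W[:3,:3].T@(np.asarray(X)-W[:3,3]); return [p['fy']*c[1]/c[2]+p['cy'],p['fx']*c[0]/c[2]+p['cx']]
E
python3 - <<'E'
from h import *
np.set_printoptions(precision=4,suppress=True)
ps={n:optics.camera(n) for n in ('scene','top')}
cv2.imwrite('pics/a.png',cv2.resize(np.hstack([ps['scene']['pixels'],ps['top']['pixels']]),(800,300),interpolation=cv2.INTER_AREA))
for n in ps: cv2.imwrite(f'pics/{n}.png',cv2.resize(ps[n]['pixels'],(768,576)))
for n,p in ps.items(): print(n,p['fx'],p['world_from_camera'][:3,3])
for q in ['left_dropout_center','right_dropout_center','left_dropout_boss','right_dropout_boss','left_slot','right_slot','jig','easel','flux_jar','oil_can','hammer','flux_brush']:
    for n,p in ps.items():
        for k in optics.spot_point(q,p)[:3]:
            print(q,n,np.round(k['centre'],1),round(k['confidence'],2),onz(p,k['centre'],{'l':.06,'r':.06}.get(q[0],0) if 'drop' in q else .04 if 'slot' in q else 0))
s=r.read_state();print(s['time_s'],s['eef_pos'],s['tool_rot'])
E
```

```text
pics
scene 472.8410645110209 [ 1.1902 -0.6145  1.0343]
top 453.6902953748779 [0.365  0.0844 1.324 ]
left_dropout_center scene [232.1 184.4] 0.63 [ 0.4864 -0.1307  0.06  ]
left_dropout_center top [202.7 328. ] 0.76 [ 0.5162 -0.1432  0.06  ]
right_dropout_center scene [251.9 153.2] 0.79 [ 0.4751 -0.2304  0.06  ]
right_dropout_center scene [203.7 347.6] 0.41 [0.7582 0.2466 0.06  ]
left_dropout_boss scene [235.  194.7] 0.59 [ 0.515  -0.1193  0.06  ]
left_dropout_boss top [195.6 322.8] 0.76 [ 0.5366 -0.1294  0.06  ]
right_dropout_boss scene [255.1 145.7] 0.67 [ 0.4686 -0.2501  0.06  ]
right_dropout_boss top [208.8 366.6] 0.7 [ 0.4971 -0.2512  0.06  ]
left_slot scene [147.1 244.3] 0.97 [0.3485 0.2582 0.04  ]
left_slot scene [138.4 322.6] 0.89 [0.5165 0.4627 0.04  ]
left_slot scene [171.7 280.7] 0.63 [0.5157 0.2438 0.04  ]
left_slot top [273.1 177.5] 0.97 [0.3284 0.281  0.04  ]
left_slot top [207.3 186.6] 0.85 [0.5122 0.2563 0.04  ]
left_slot top [212.1  95.2] 0.74 [0.5029 0.5144 0.04  ]
right_slot scene [194.4 259.6] 0.93 [0.5319 0.1259 0.04  ]
right_slot scene [155.8 219.9] 0.79 [0.3184 0
[... 748 characters left out ...]
[ 0.7485 -0.2637  0.    ]
flux_jar top [201.2 229.8] 0.44 [0.5327 0.135  0.    ]
oil_can scene [268.5 177.4] 0.24 [ 0.5241 -0.2     0.    ]
oil_can top [135.8 260.8] 0.92 [0.7291 0.0398 0.    ]
hammer scene [205.  347.8] 0.88 [0.7351 0.2955 0.    ]
hammer scene [253.8 295.3] 0.68 [0.731  0.0471 0.    ]
hammer scene [256.6 148.9] 0.18 [ 0.4349 -0.2251  0.    ]
hammer top [133.5 175.3] 0.7 [0.74   0.2961 0.    ]
hammer top [124.1 290.1] 0.27 [ 0.7641 -0.0494  0.    ]
flux_brush scene [335.9 215.1] 0.89 [ 0.74   -0.2723  0.    ]
flux_brush top [128.2 364.1] 0.83 [ 0.7481 -0.2728  0.    ]
1.3 [0.2429 0.5486 0.2101] [[-0.9144  0.4049  0.    ]
 [ 0.4049  0.9144 -0.    ]
 [-0.     -0.     -1.    ]]
```

View pics/scene.png

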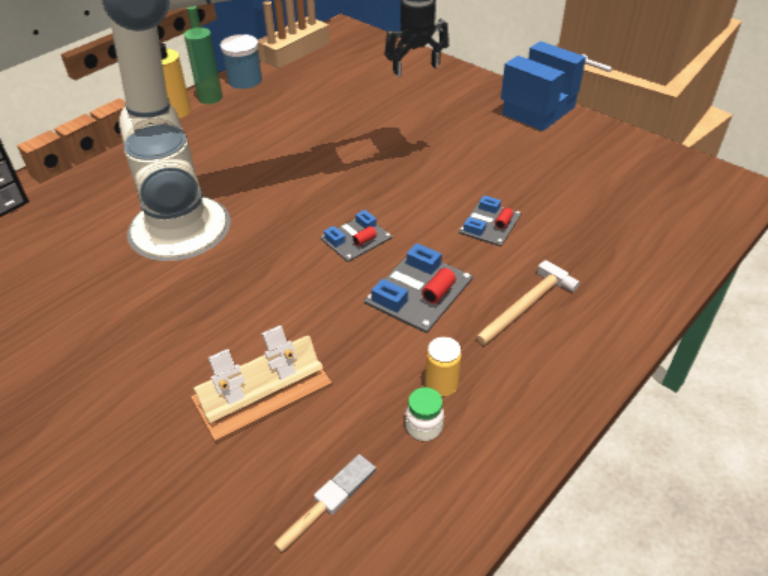

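View pics/top.png

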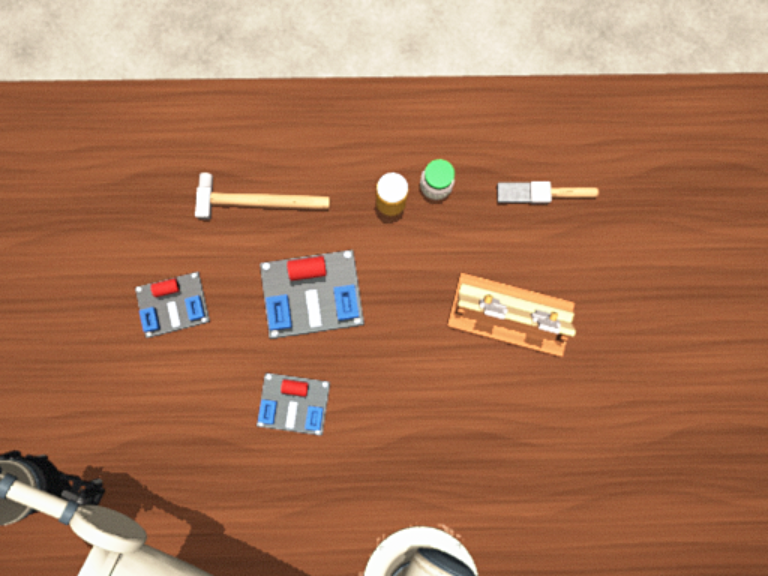

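The large jig is at (312,296) in the top view, with the left slot at image left. The easel is at (512,315): the left-hand dropout is at (490,305) and the right-hand one at (546,320). I'll move over the jig and look with the wrist camera.

```bash
cat > plan.py <<'E'
from h import *
from scipy.spatial.transform import Rotation as R
def plan(pos,rot,n=None,grip=-1,p0=None,R0=None,conv=0):
    "print equal-turn rows: tool goes straight to pos(m), rot(3x3) in n rows"
    s=r.read_state(); p0=np.array(s['eef_pos']) if p0 is None else p0; R0=np.array(s['tool_rot']) if R0 is None else R0
    w=R.from_matrix(R0.T@rot).as_rotvec(degrees=True); d=np.asarray(pos)-p0
    if n is None: n=int(np.ceil(max(np.abs(w).max()/8.5,np.linalg.norm(d)*1e3/48,1)))
    dR=R.from_rotvec(w/n,degrees=True).as_matrix(); Rc=R0.copy()
    for i in range(n):
        a=Rc if conv==0 else Rc@dR
        t=a.T@d/n*1e3; Rc=Rc@dR
        print([round(float(v),2) for v in w/n]+[round(float(v),1) for v in t]+[grip],',')
def toolrot(yang,tilt_dir=None,tilt=0):
    "tool down, closing axis y at world angle yang deg; tilt: tool z leans by tilt towards +y axis"
    a=np.radians(yang); y=np.array([np.cos(a),np.sin(a),0]); t=np.radians(tilt)
    z=np.array([0,0,-1.])*np.cos(t)+y*np.sin(t); yy=y*np.cos(t)+np.array([0,0,1.])*np.sin(t)
    return np.stack([np.cross(yy,z),yy,z],1)
E
python3 - <<'E'
from plan import *
plan([0.48,0.2,0.33],toolrot(7.5),10)
print(optics.camera('wrist')['hand_eye'])
E
```

```text
[-0.0, 0.0, 5.86, -35.8, -22.3, -12.0, -1] ,
[-0.0, 0.0, 5.86, -37.9, -18.5, -12.0, -1] ,
[-0.0, 0.0, 5.86, -39.6, -14.5, -12.0, -1] ,
[-0.0, 0.0, 5.86, -40.9, -10.4, -12.0, -1] ,
[-0.0, 0.0, 5.86, -41.7, -6.2, -12.0, -1] ,
[-0.0, 0.0, 5.86, -42.1, -1.9, -12.0, -1] ,
[-0.0, 0.0, 5.86, -42.1, 2.4, -12.0, -1] ,
[-0.0, 0.0, 5.86, -41.6, 6.7, -12.0, -1] ,
[-0.0, 0.0, 5.86, -40.7, 10.9, -12.0, -1] ,
[-0.0, 0.0, 5.86, -39.4, 15.0, -12.0, -1] ,
[[-1.35091114e-04 -9.44829343e-01 -3.27562962e-01  8.65727237e-02]
 [ 9.99999983e-01 -8.76423682e-05 -1.59615208e-04 -1.11800986e-03]
 [ 1.22100738e-04 -3.27562978e-01  9.44829339e-01 -1.62627367e-01]
 [ 0.00000000e+00  0.00000000e+00  0.00000000e+00  1.00000000e+00]]
```

Request:
arm_command(
  rows=[
    [0,0,5.86,-36,-22,-12,-1],
    [0,0,5.86,-38,-18.5,-12,-1],
    [0,0,5.86,-39.5,-14.5,-12,-1],
    [0,0,5.86,-41,-10.5,-12,-1],
    [0,0,5.86,-41.5,-6,-12,-1],
  ],
)

```text
time_s: 1.85
eef_pos: [0.3625, 0.3732, 0.2707]
tool_rot: [[-0.596, 0.803, 0.0], [0.803, 0.596, 0.0], [-0.0, 0.001, -1.0]]
force: [0.9, -0.3, 0.0]
gripper_width: 0.0851
gripper_force: 0.0
```

Request:
arm_command(
  rows=[
    [0,0,5.86,-42,-2,-12,-1],
    [0,0,5.86,-42,2.5,-12,-1],
    [0,0,5.86,-41.5,6.5,-12,-1],
    [0,0,5.86,-40.5,11,-12,-1],
    [0,0,5.86,-39.5,15,-12,-1],
  ],
)

```text
time_s: 2.35
eef_pos: [0.4808, 0.1992, 0.3308]
tool_rot: [[-0.127, 0.992, 0.001], [0.992, 0.127, 0.0], [0.0, 0.001, -1.0]]
force: [0.3, 0.8, 0.5]
gripper_width: 0.0852
gripper_force: 0.0
```

```bash
cat >> h.py <<'E'
def wrist():
    s=r.read_state(); p=optics.camera('wrist')
    T=np.eye(4);T[:3,:3]=s['tool_rot'];T[:3,3]=s['eef_pos']
    return p,T@p['hand_eye'],s
E
python3 - <<'E'
from h import *
np.set_printoptions(precision=4,suppress=True)
optics.camera('top') # settle
p,W,s=wrist()
print(s['time_s'],s['eef_pos'],s['tool_rot'],s['joint_vel'])
cv2.imwrite('pics/w1.png',p['pixels'])
for q in ['left_slot','right_slot','jig']:
    for k in optics.spot_point(q,p)[:3]: print(q,np.round(k['centre'],1),round(k['confidence'],2),onz(p,k['centre'],0 if q=='jig' else .04,W))
E
```

```text
2.4 [0.484  0.1943 0.3322] [[-0.1156  0.9933  0.0042]
 [ 0.9933  0.1156 -0.0026]
 [-0.0031  0.0039 -1.    ]] [ 4.3805 -0.9623  1.7567  1.4916 -1.8713 -2.3956]
left_slot [ 68.1 144.8] 0.8 [0.3272 0.2843 0.04  ]
left_slot [105.8 273.2] 0.77 [0.505  0.2559 0.04  ]
left_slot [291.6 386.3] 0.32 [ 0.7406 -0.0266  0.04  ]
right_slot [193.9 273.8] 0.96 [0.5237 0.1273 0.04  ]
right_slot [135.2 132.3] 0.87 [0.3097 0.1924 0.04  ]
jig [145.9 275.8] 0.88 [0.5204 0.1939 0.    ]
jig [103.  145.6] 0.82 [0.3159 0.2357 0.    ]
```

View pics/w1.png

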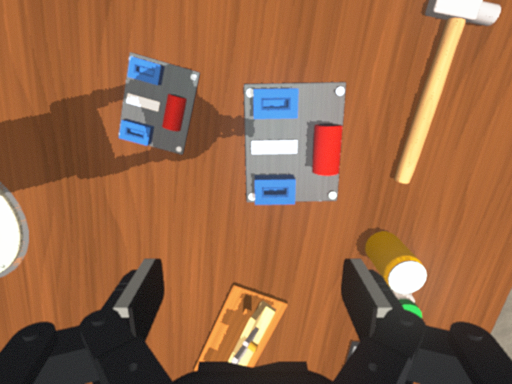

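The jig blocks are at (275,103) for the left and (274,190) for the right. The easel is partly in view at bottom centre. Next I'll go to a tilted viewing pose at the easel.

```bash
python3 - <<'E'
from plan import *
plan([0.442,-0.175,0.21],toolrot(-17,tilt=25),9)
E
```

```text
[-2.74, -0.6, 2.68, -40.8, -9.7, 13.3, -1] ,
[-2.74, -0.6, 2.68, -41.1, -8.4, 13.3, -1] ,
[-2.74, -0.6, 2.68, -41.4, -7.1, 13.4, -1] ,
[-2.74, -0.6, 2.68, -41.5, -5.8, 13.5, -1] ,
[-2.74, -0.6, 2.68, -41.6, -4.5, 13.7, -1] ,
[-2.74, -0.6, 2.68, -41.7, -3.2, 13.9, -1] ,
[-2.74, -0.6, 2.68, -41.6, -1.9, 14.2, -1] ,
[-2.74, -0.6, 2.68, -41.5, -0.7, 14.6, -1] ,
[-2.74, -0.6, 2.68, -41.4, 0.6, 15.0, -1] ,
```

Request:
arm_command(
  rows=[
    [-2.74,-0.6,2.68,-41,-9.5,13.3,-1],
    [-2.74,-0.6,2.68,-41,-8.5,13.3,-1],
    [-2.74,-0.6,2.68,-41.5,-7,13.4,-1],
    [-2.74,-0.6,2.68,-41.5,-6,13.5,-1],
    [-2.74,-0.6,2.68,-41.5,-4.5,13.7,-1],
  ],
)

```text
time_s: 3.1
eef_pos: [0.4583, -0.0079, 0.2626]
tool_rot: [[0.104, 0.965, 0.239], [0.994, -0.095, -0.048], [-0.024, 0.243, -0.97]]
force: [0.3, -1.0, 0.4]
gripper_width: 0.085
gripper_force: 0.0
```

Request:
arm_command(
  rows=[
    [-2.74,-0.6,2.68,-41.5,-3,14,-1],
    [-2.74,-0.6,2.68,-41.5,-2,14,-1],
    [-2.74,-0.6,2.68,-41.5,-0.5,14.5,-1],
    [-2.74,-0.6,2.68,-41.5,0.5,15,-1],
    [0,0,0,0,0,0,-1],
  ],
)

```text
time_s: 3.6
eef_pos: [0.4397, -0.1777, 0.2067]
tool_rot: [[0.298, 0.866, 0.401], [0.955, -0.27, -0.126], [-0.001, 0.42, -0.907]]
force: [0.6, 0.6, -0.5]
gripper_width: 0.0851
gripper_force: 0.0
```

```bash
python3 - <<'E'
from h import *
np.set_printoptions(precision=4,suppress=True)
for i in range(4): optics.camera('top')
p,W,s=wrist()
print(s['time_s'],s['eef_pos'],s['tool_rot'],s['joint_vel'],p['fx'])
cv2.imwrite('pics/w2.png',p['pixels'])
zz={'center':.034+.0475*.906,'boss':.034+.044*.906+.018*.42}
for sd in ['left','right']:
  for q in ['center','boss']:
    for k in optics.spot_point(f'{sd}_dropout_{q}',p)[:2]: print(sd,q,np.round(k['centre'],1),round(k['confidence'],2),onz(p,k['centre'],zz[q],W))
for k in optics.spot_point('easel',p)[:2]: print('easel',k,onz(p,k['centre'],0,W))
E
```

```text
3.8 [ 0.4429 -0.1733  0.2113] [[ 0.2893  0.8669  0.4058]
 [ 0.9572 -0.2619 -0.123 ]
 [-0.0004  0.4241 -0.9056]] [ 1.0227  0.3065 -0.7478  0.0031 -0.0965 -0.1125] 314.10965229185337
left center [126.2 245.6] 0.66 [ 0.5075 -0.1429  0.077 ]
left boss [113.3 264.8] 0.82 [ 0.5285 -0.1369  0.0814]
right center [222.2 246.9] 0.84 [ 0.4791 -0.2398  0.077 ]
right boss [230.9 262.1] 0.92 [ 0.4911 -0.2555  0.0814]
easel {'centre': [155.0, 235.8], 'confidence': 0.95} [ 0.5143 -0.1913  0.    ]
```

View pics/w2.png

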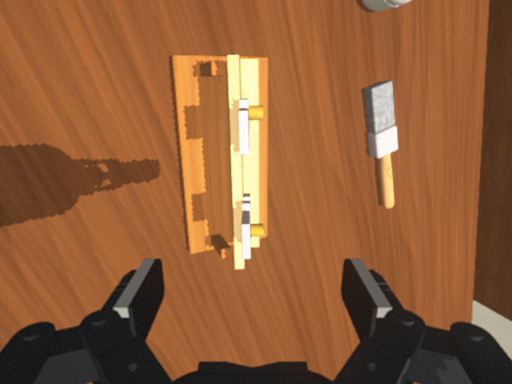

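The left dropout is at (244,126) with its boss to the right at (257,112). The right dropout is at (247,225) with its boss at (257,231). Detections agree to about 1.5 mm, so I'll go to the pre-grasp for the left one.

```bash
cat >> plan.py <<'E'
A=toolrot(-17,tilt=25)
E
python3 - <<'E'
from plan import *
plan([0.4700,-0.1315,0.1617],A,2)
E
```

```text
[0.03, -0.01, 0.07, 24.3, -4.2, 25.2, -1] ,
[0.03, -0.01, 0.07, 24.3, -4.2, 25.2, -1] ,
```

Request:
arm_command(
  rows=[
    [0,0,0,24.3,-4.2,25.2,-1],
    [0,0,0,24.3,-4.2,25.2,-1],
    [0,0,0,0,0,0,-1],
    [0,0,0,0,0,0,-1],
    [0,0,0,0,0,0,-1],
  ],
)

```text
time_s: 4.6
eef_pos: [0.4698, -0.133, 0.163]
tool_rot: [[0.292, 0.866, 0.406], [0.956, -0.264, -0.125], [-0.001, 0.425, -0.905]]
force: [-0.5, 0.6, 0.3]
gripper_width: 0.0859
gripper_force: 0.0
```

```bash
python3 - <<'E'
from plan import *
np.set_printoptions(precision=4,suppress=True)
p,W,s=wrist()
print(s['time_s'],s['eef_pos'],s['tool_rot'],s['joint_vel'])
zz={'center':.034+.0475*.906,'boss':.034+.044*.906+.018*.42}
for q in ['center','boss']:
    for k in optics.spot_point(f'left_dropout_{q}',p)[:1]: print(q,np.round(k['centre'],1),round(k['confidence'],2),onz(p,k['centre'],zz[q],W))
plan([0.4983,-0.1401,0.0983],A,3)
E
```

```text
4.6 [ 0.4698 -0.133   0.163 ] [[ 0.2923  0.8657  0.4064]
 [ 0.9563 -0.2641 -0.1253]
 [-0.0011  0.4252 -0.9051]] [-0.7152 -0.25   -0.4176  0.0271 -0.093   0.1464]
center [188.1 250.7] 0.97 [ 0.5049 -0.1421  0.077 ]
boss [173.  275.2] 0.94 [ 0.5287 -0.1368  0.0814]
[0.06, 0.03, -0.01, 0.7, -0.3, 23.6, -1] ,
[0.06, 0.03, -0.01, 0.7, -0.3, 23.6, -1] ,
[0.06, 0.03, -0.01, 0.7, -0.3, 23.6, -1] ,
```

Request:
arm_command(
  rows=[
    [0,0,0,1,-0.7,24,-1],
    [0,0,0,1,-0.7,24,-1],
    [0,0,0,0,-0.7,23,-1],
    [0,0,0,0,0,0,-1],
    [0,0,0,0,0,0,-0.5],
  ],
)

```text
time_s: 5.25
eef_pos: [0.4968, -0.1394, 0.0968]
tool_rot: [[0.293, 0.866, 0.405], [0.956, -0.265, -0.125], [-0.001, 0.423, -0.906]]
force: [-0.8, 0.2, 1.1]
gripper_width: 0.0735
gripper_force: 0.0
```

Request:
arm_command(
  rows=[
    [0,0,0,0,0,0,0],
    [0,0,0,0,0,0,0.4],
    [0,0,0,0,0,0,0.7],
    [0,0,0,0,0,0,1],
    [0,0,0,0,0,0,1],
  ],
)

```text
time_s: 5.75
eef_pos: [0.4973, -0.139, 0.0972]
tool_rot: [[0.292, 0.866, 0.406], [0.956, -0.264, -0.125], [-0.001, 0.425, -0.905]]
force: [-1.8, 0.5, 3.0]
gripper_width: 0.0047
gripper_force: 58.9
```

Request:
arm_command(
  rows=[
    [0,0,0,0,0,0,1],
    [0,0,0,0,0,0,1],
    [0,0,0,0,0,0,1],
  ],
)

```text
time_s: 6.05
eef_pos: [0.4973, -0.139, 0.0971]
tool_rot: [[0.292, 0.866, 0.406], [0.956, -0.264, -0.125], [-0.001, 0.425, -0.905]]
force: [-3.6, 0.8, 5.8]
gripper_width: 0.0049
gripper_force: 59.2
```

Request:
arm_command(
  rows=[
    [0,0,0,0,0,-8,1],
    [0,0,0,0,0,-15,1],
    [0,0,0,0,0,-30,1],
    [0,0,0,0,0,-35,1],
    [0,0,0,0,0,0,1],
  ],
)

```text
time_s: 6.55
eef_pos: [0.4618, -0.1281, 0.1811]
tool_rot: [[0.292, 0.864, 0.411], [0.956, -0.264, -0.127], [-0.001, 0.43, -0.903]]
force: [0.4, -0.7, -2.3]
gripper_width: 0.005
gripper_force: 59.0
```

```bash
python3 - <<'E'
from plan import *
np.set_printoptions(precision=4,suppress=True)
for i in range(3): optics.camera('top')
p,W,s=wrist()
print(s['time_s'],s['eef_pos'],s['force'],s['torque'],s['gripper_width'],s['gripper_force'])
cv2.imwrite('pics/w3.png',p['pixels'])
sc=optics.camera('scene');cv2.imwrite('pics/s3.png',cv2.resize(sc['pixels'][150:310,90:290],(800,640)))
Ws=sc['world_from_camera'];T=np.array(s['tool_rot'])
for q in ['center','boss']:
    ra=[]
    for pp,w in ((p,W),(sc,Ws)):
        for k in optics.spot_point(f'left_dropout_{q}',pp)[:1]: print(q,np.round(k['centre'],1),round(k['confidence'],2));ra.append(ray(pp,k['centre'],w))
    if len(ra)==2: x,e=tri(ra);print(x,e,'tool frame mm',1e3*T.T@(x-s['eef_pos']))
E
```

```text
6.7 [ 0.4609 -0.1278  0.1738] [ 0.5853 -0.0465 -1.9195] [ 0.2048  0.4478 -0.0524] 0.004888525063763854 58.971256921067834
center [223.9 251.4] 0.74
center [204.8 174. ] 0.56
[ 0.466  -0.1309  0.1529] [1.8, 1.8] tool frame mm [-1.4625 -3.5848 21.3773]
boss [204.7 283.8] 0.92
boss [203.6 181.8] 0.89
[ 0.4867 -0.1214  0.1644] [1.2, 1.2] tool frame mm [13.643  16.7417 18.1338]
```

View pics/w3.png

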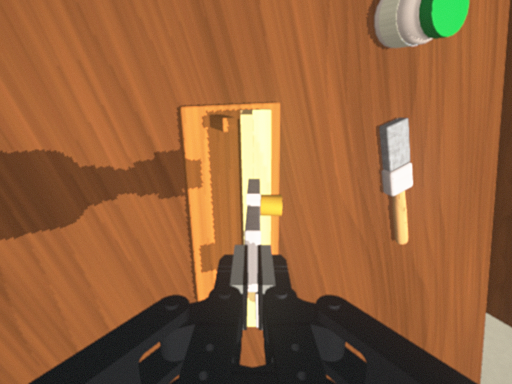

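The left dropout is held firmly: plate at (254,210), boss at (272,205), square in the jaws. Now I'll carry it over the left slot while turning it upright.

```bash
python3 - <<'E'
from plan import *
plan([0.505,0.2565,0.19],toolrot(98.3),15,1)
E
```

```text
[1.05, 1.67, -7.55, 25.4, -3.8, -2.9, 1] ,
[1.05, 1.67, -7.55, 25.7, -0.5, -2.2, 1] ,
[1.05, 1.67, -7.55, 25.6, 2.9, -1.4, 1] ,
[1.05, 1.67, -7.55, 25.1, 6.2, -0.8, 1] ,
[1.05, 1.67, -7.55, 24.0, 9.4, -0.2, 1] ,
[1.05, 1.67, -7.55, 22.6, 12.5, 0.3, 1] ,
[1.05, 1.67, -7.55, 20.7, 15.3, 0.7, 1] ,
[1.05, 1.67, -7.55, 18.5, 18.0, 0.9, 1] ,
[1.05, 1.67, -7.55, 16.0, 20.2, 1.1, 1] ,
[1.05, 1.67, -7.55, 13.1, 22.2, 1.1, 1] ,
[1.05, 1.67, -7.55, 10.1, 23.7, 1.0, 1] ,
[1.05, 1.67, -7.55, 6.9, 24.9, 0.8, 1] ,
[1.05, 1.67, -7.55, 3.5, 25.6, 0.5, 1] ,
[1.05, 1.67, -7.55, 0.1, 25.8, 0.1, 1] ,
[1.05, 1.67, -7.55, -3.3, 25.6, -0.4, 1] ,
```

Request:
arm_command(
  rows=[
    [1.05,1.67,-7.55,25.4,-3.8,-2.9,1],
    [1.05,1.67,-7.55,25.7,-0.5,-2.2,1],
    [1.05,1.67,-7.55,25.6,2.9,-1.4,1],
    [1.05,1.67,-7.55,25,6.2,-0.8,1],
    [1.05,1.67,-7.55,24,9.4,-0.2,1],
  ],
)

```text
time_s: 7.5
eef_pos: [0.4761, 0.001, 0.1807]
tool_rot: [[-0.365, 0.876, 0.315], [0.925, 0.38, 0.014], [-0.108, 0.297, -0.949]]
force: [0.6, -0.1, -1.7]
gripper_width: 0.0047
gripper_force: 59.0
```

Request:
arm_command(
  rows=[
    [1.05,1.67,-7.55,22.6,12.5,0.3,1],
    [1.05,1.67,-7.55,20.7,15.3,0.7,1],
    [1.05,1.67,-7.55,18.5,18,0.9,1],
    [1.05,1.67,-7.55,16,20.2,1.1,1],
    [1.05,1.67,-7.55,13,22.2,1.1,1],
  ],
)

```text
time_s: 8.0
eef_pos: [0.491, 0.1291, 0.1858]
tool_rot: [[-0.865, 0.477, 0.158], [0.491, 0.869, 0.061], [-0.108, 0.13, -0.986]]
force: [0.2, 0.2, -2.6]
gripper_width: 0.0044
gripper_force: 58.9
```

Request:
arm_command(
  rows=[
    [1.05,1.67,-7.55,10,23.7,1,1],
    [1.05,1.67,-7.55,6.9,24.9,0.8,1],
    [1.05,1.67,-7.55,3.5,25.6,0.5,1],
    [1.05,1.67,-7.55,0,25.8,0,1],
    [1.05,1.67,-7.55,-3.3,25.6,-0.4,1],
  ],
)

```text
time_s: 8.5
eef_pos: [0.5058, 0.2574, 0.1909]
tool_rot: [[-0.989, -0.151, 0.002], [-0.151, 0.989, -0.001], [-0.001, -0.001, -1.0]]
force: [1.0, -0.1, -2.0]
gripper_width: 0.0048
gripper_force: 59.0
```

Request:
arm_command(
  rows=[
    [0,0,0,0,0,0,1],
    [0,0,0,0,0,0,1],
    [0,0,0,0,0,0,1],
    [0,0,0,0,0,0,1],
  ],
)

```text
time_s: 8.9
eef_pos: [0.5054, 0.2554, 0.1918]
tool_rot: [[-0.99, -0.144, 0.003], [-0.144, 0.99, -0.0], [-0.003, -0.001, -1.0]]
force: [0.1, 0.4, -2.1]
gripper_width: 0.005
gripper_force: 59.0
```

```bash
cat > look.py <<'E'
from plan import *
import sys
np.set_printoptions(precision=4,suppress=True)
def look(side,fn):
    p,W,s=wrist(); T=np.array(s['tool_rot']); P=np.array(s['eef_pos'])
    print(s['time_s'],P,T.tolist(),s['joint_vel'].round(1) if hasattr(s['joint_vel'],'round') else s['joint_vel'])
    cv2.imwrite(fn,p['pixels'])
    for q in ['left_slot','right_slot','jig']:
        for k in optics.spot_point(q,p)[:3]: print(q,np.round(k['centre'],1),round(k['confidence'],2),onz(p,k['centre'],0 if q=='jig' else .04,W))
    sc=optics.camera('scene'); tp=optics.camera('top')
    for q in ['center','boss']:
        ra=[]
        for pp,w in ((p,W),(sc,sc['world_from_camera'])):
            for k in optics.spot_point(f'{side}_dropout_{q}',pp)[:1]:
                print(q,np.round(k['centre'],1),round(k['confidence'],2));ra.append(ray(pp,k['centre'],w))
        if len(ra)==2: x,e=tri(ra);print(x,e,'tool mm',1e3*T.T@(x-P))
E
python3 -c "
from look import *
look('left','pics/w4.png')"
```

```text
8.9 [0.5054 0.2554 0.1918] [[-0.9896205147388247, -0.1436634505116657, 0.0034712814846466324], [-0.1436647229429212, 0.989626410967539, -0.00011873180374633403], [-0.0034182144164973073, -0.0006162001214879671, -0.9999939680356142]] [-0.1 -0.3 -0.   0.2  0.  -0.1]
left_slot [197.8 478.5] 0.97 [0.4955 0.4966 0.04  ]
left_slot [178.6 255.9] 0.76 [0.5085 0.2597 0.04  ]
right_slot [207.1 395.4] 0.89 [0.5185 0.4125 0.04  ]
right_slot [177.6 133.6] 0.57 [0.5257 0.1338 0.04  ]
jig [195.3 424. ] 0.93 [0.5116 0.4634 0.    ]
jig [166.3 202.7] 0.59 [0.5142 0.1987 0.    ]
center [227.3 253.5] 0.97
center [130.5 280. ] 0.69
[0.4979 0.2555 0.1839] [0.6, 0.6] tool mm [7.4653 1.2114 7.8928]
boss [206.7 286. ] 0.66
boss [131.  279.8] 0.87
[0.4864 0.2729 0.1675] [2.1, 2.1] tool mm [16.382  20.1127 24.233 ]
```

View pics/w4.png

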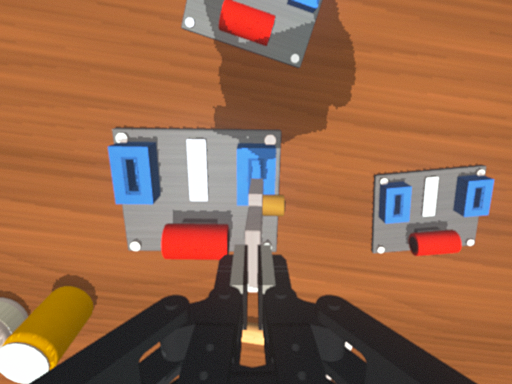

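The plate hangs upright over the left block at (257,175), boss outward at (273,205). The right block at (133,175) is clear. I'll fit the jig pose to the coloured outlines and overlay the held-plate model.

```bash
cat > fit.py <<'E'
from look import *
from scipy.optimize import minimize
def hull(p,W,X,S=4):
    uv=np.array([proj(p,x,W)[::-1] for x in X]); im=np.zeros((384*S,512*S),np.uint8)
    cv2.fillConvexPoly(im,cv2.convexHull(np.round((uv+.5)*S).astype(np.int32)),255)
    return cv2.resize(im,(512,384),interpolation=cv2.INTER_AREA)/255.
def jigpts(x,y,a):
    c,s=np.cos(a),np.sin(a); M=np.array([[c,-s,0],[s,c,0],[0,0,1]]); o=np.array([x,y,0])
    B=[[o+M@[i,j+q,z] for i in(-.031,.031) for j in(-.02,.02) for z in(.005,.04)] for q in(.065,-.065)]
    t=np.linspace(0,2*np.pi,40); C=[o+M@[.075+.02*np.cos(u),j,.04+.02*np.sin(u)] for u in t for j in(-.035,.035)]
    return B,C
def fitjig(p,W,ign=None,x0=(.518,.193,.14)):
    hsv=cv2.cvtColor(p['pixels'],cv2.COLOR_BGR2HSV).astype(int); h,s,v=hsv[...,0],hsv[...,1],hsv[...,2]
    blue=((abs(h-108)<15)&(s>120)&(v>40)).astype(float); red=(((h<7)|(h>173))&(s>190)&(v>60)).astype(float)
    B,C=jigpts(*x0); roi=cv2.dilate(np.maximum.reduce([hull(p,W,q) for q in B+[C]]),np.ones((25,25)))>0
    if ign is not None: roi&=~ign
    def cost(q):
        B,C=jigpts(*(np.array(q)/[1,1,.1*10])); b=np.maximum(hull(p,W,B[0]),hull(p,W,B[1]))
        return ((abs(b-blue)+abs(hull(p,W,C)-red))*roi).sum()
    f=minimize(cost,x0,method='Nelder-Mead',options=dict(initial_simplex=[x0]+[list(np.array(x0)+d) for d in np.diag([.008,.008,.05])],xatol=1e-5,fatol=.5))
    x,y,a=f.x; L=np.array([x-.065*np.sin(a),y+.065*np.cos(a)]); Rr=2*np.array([x,y])-L
    print('jig',f.x[:2],'yaw',np.degrees(a),'cost',f.fun,'of',blue[roi].sum()+red[roi].sum(),'left',L,'right',Rr); return f.x
E
python3 - <<'E'
from fit import *
for i in range(1):
    p,W,s=wrist(); T=np.array(s['tool_rot']);P=np.array(s['eef_pos'])
    ign=np.zeros((384,512),bool); ign[165:,228:290]=True; ign[245:]=True
    f=fitjig(p,W,ign)
    tp=optics.camera('top'); ft=fitjig(tp,tp['world_from_camera'])
    im=p['pixels'].copy(); S=5; r0,c0=130,200; im=cv2.resize(im[r0:r0+120,c0:c0+120],None,fx=S,fy=S,interpolation=cv2.INTER_CUBIC)
    def pt(t): 
        v,u=proj(p,P+T@(np.array(t)/1e3),W); return (int((u+.5-c0)*S),int((v+.5-r0)*S))
    zc=21.5
    for pts,col in (([(15,-4),(15,4),(-15,4),(-15,-4)],(0,255,0)),):
        cv2.polylines(im,[np.array([pt((a,b,zc+47.5)) for a,b in pts])],True,col,1)
    for zz,w in((60,25),(27,25)): cv2.polylines(im,[np.array([pt((w,b,zc+47.5-zz)) for b in(-4,4)])],False,(0,255,255),1)
    cv2.polylines(im,[np.array([pt((12+7*np.cos(t),18,zc+3.5+7*np.sin(t))) for t in np.linspace(0,6.3,30)])],True,(255,0,255),1)
    B,C=jigpts(*f)
    for b in B: cv2.polylines(im,[np.array([(int((q[1]+.5-c0)*S),int((q[0]+.5-r0)*S)) for q in [proj(p,b[i],W) for i in(1,3,7,5)]])],True,(255,255,255),1)
    cv2.imwrite('pics/w5.png',im)
E
```

```text
jig [0.5198 0.1946] yaw 6.361160270221193 cost 879.8588235294117 of 4257.0 left [0.5126 0.2592] right [0.527 0.13 ]
jig [0.5203 0.1966] yaw 7.903416092154566 cost 347.65098039215684 of 708.0 left [0.5114 0.261 ] right [0.5293 0.1322]
```

View pics/w5.png

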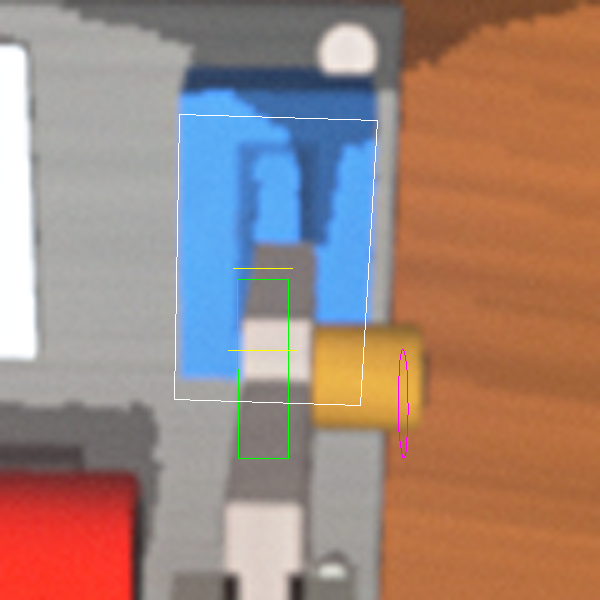

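The overlay is informative. The held plate's edges (rows 243, 318, 380 and 502 of the crop) sit about 5 px from the nominal model, and the jig fit is visibly off, with the block's top face really at rows 92–378. I'll refit both in this same camera so the calibration error cancels.

```bash
sed -i 's/abs(hull(p,W,C)-red)/RED*abs(hull(p,W,C)-red)/; s/^def fitjig/RED=0\ndef fitjig/' fit.py; cat >> fit.py <<'E'
from scipy.optimize import least_squares
def fitplate(p,W,s,obs,sgn=1):
    "obs: list of ((x,y,h) plate mm, (col,row)) ; fits TCP-frame position of plate centre, and pitch about tool y"
    T=np.array(s['tool_rot']);P=np.array(s['eef_pos'])
    def res(q):
        M=R.from_rotvec([0,q[3],0],degrees=True).as_matrix(); o=[]
        for (x,y,h),(u,v) in obs:
            t=np.array(q[:3])+M@np.array([x,y,47.5-h]); a=proj(p,P+T@(t/1e3),W); o+=[a[1]-u,a[0]-v]
        return o+[ (q[2]-21.5)/3, q[3]/2]
    f=least_squares(res,[0,0,21.5,0]); print('plate',f.x.round(2),'res',np.round(f.fun,1)); return f.x
E
python3 - <<'E'
from fit import *
p,W,s=wrist()
ign=np.zeros((384,512),bool); ign[175:,245:290]=True; ign[245:]=True
g=lambda X,Y:(X/5+200-.5,Y/5+130-.5)
obs=[((25,-4,60),g(242,318)),((25,4,60),g(312,318)),((25,-4,27),g(254,243)),((25,4,27),g(316,243)),((18,-4,60),g(240,380)),((18,4,60),g(311,380)),((18,-4,95),g(226,502)),((18,4,95),g(304,502))]
q=fitplate(p,W,s,obs)
f=fitjig(p,W,ign); f2=fitjig(p,W,ign,(.512,.197,.14))
# network masks of right block too
T=np.array(s['tool_rot']);P=np.array(s['eef_pos'])
c=P+T@(q[:3]/1e3); print('plate centre (cam)',c)
im=p['pixels'][120:260,90:300].copy(); im=cv2.resize(im,None,fx=3.8,fy=3.8,interpolation=cv2.INTER_CUBIC)
B,C=jigpts(*f)
for b in B+[C[::2],C[1::2]]:
    idx=(1,3,7,5) if len(b)==8 else range(len(b))
    cv2.polylines(im,[np.array([(int((k[1]+.5-90)*3.8),int((k[0]+.5-120)*3.8)) for k in [proj(p,b[i],W) for i in idx]])],True,(255,255,255),1)
cv2.imwrite('pics/w6.png',im)
E
```

```text
plate [ 3.59  1.34 21.6  -0.53] res [-0.4  0.3 -0.6  0.3 -2.1  0.2 -2.7  0.2  0.  -0.7 -0.5 -0.7  1.8  0.2
  2.9  0.2  0.  -0.3]
jig [0.5174 0.1948] yaw 6.992310374825507 cost 709.2 of 4919.0 left [0.5095 0.2593] right [0.5253 0.1303]
jig [0.5176 0.1951] yaw 8.2010291950909 cost 744.5490196078431 of 4919.0 left [0.5084 0.2595] right [0.5269 0.1308]
plate centre (cam) [0.5017 0.257  0.1699]
```

View pics/w6.png

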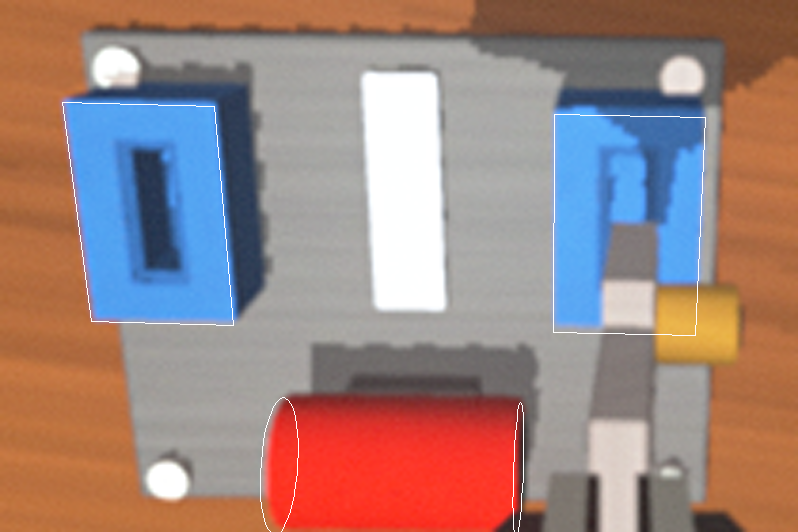

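The right block's outline fits; the left block's top face is at crop rows 107–327, 2 px off the fit. That puts the left slot at about (0.5076, 0.2590). The plate's column residuals grow with depth, so it is tilted slightly in the pads. I'll fit that tilt too.

```bash
sed -i 's/R.from_rotvec(\[0,q\[3\],0\]/R.from_rotvec([q[4],q[3],0]/; s/\[0,0,21.5,0\])/[0,0,21.5,0,0])/' fit.py
cat > t.py <<'E'
from fit import *
p,W,s=wrist(); T=np.array(s['tool_rot']);P=np.array(s['eef_pos'])
g=lambda X,Y:(X/5+200-.5,Y/5+130-.5)
obs=[((25,-4,60),g(242,318)),((25,4,60),g(312,318)),((25,-4,27),g(254,243)),((25,4,27),g(316,243)),((18,-4,60),g(240,380)),((18,4,60),g(311,380)),((18,-4,95),g(226,502)),((18,4,95),g(304,502)),((19,18,44),g(425,327)),((5,18,44),g(420,430))]
q=fitplate(p,W,s,obs)
M=R.from_rotvec([q[4],q[3],0],degrees=True).as_matrix()
# target: plate upright, tool y angle, plate centre over slot
Rt=toolrot(97.8)@M.T
for h in (.110,.0625+.018,.0625):
    c=np.array([.5076,.2590,h]); print('TCP for centre z',h,c-Rt@(q[:3]/1e3))
c=np.array([.5076,.2590,.110]); plan(c-Rt@(q[:3]/1e3),Rt,3,1)
E
python3 t.py
```

```text
plate [ 3.7   2.11 21.29 -0.55 -2.32] res [ 0.   0.2 -0.1  0.4  0.2  0.1 -0.3  0.2  0.5 -0.8 -0.  -0.6 -0.6  0.
  0.5  0.3 -0.2  0.   0.1  0.1 -0.1 -0.3]
TCP for centre z 0.11 [0.5116 0.2583 0.1313]
TCP for centre z 0.0805 [0.5116 0.2583 0.1018]
TCP for centre z 0.0625 [0.5116 0.2583 0.0838]
[0.76, 0.24, 0.19, -2.1, 0.4, 20.1, 1] ,
[0.76, 0.24, 0.19, -2.2, 0.7, 20.0, 1] ,
[0.76, 0.24, 0.19, -2.3, 0.9, 20.0, 1] ,
```

Request:
arm_command(
  rows=[
    [0.76,0.24,0.19,-2.1,0.4,20,1],
    [0.76,0.24,0.19,-2.2,0.7,20,1],
    [0.76,0.24,0.19,-2.3,0.9,20,1],
    [0,0,0,0,0,0,1],
    [0,0,0,0,0,0,1],
  ],
)

```text
time_s: 10.1
eef_pos: [0.5109, 0.2582, 0.1297]
tool_rot: [[-0.991, -0.136, -0.007], [-0.136, 0.99, -0.043], [0.013, -0.041, -0.999]]
force: [0.3, -0.1, -2.3]
gripper_width: 0.005
gripper_force: 59.0
```

```bash
cat > t2.py <<'E'
from fit import *
p,W,s=wrist(); T=np.array(s['tool_rot']);P=np.array(s['eef_pos']); print(s['time_s'],P,T.tolist())
q=[3.7,2.11,21.3,-.55,-2.32]; c=P+T@(np.array(q[:3])/1e3); print('centre',c)
for k in optics.spot_point('left_slot',p)[:3]: print(np.round(k['centre'],1),round(k['confidence'],2),onz(p,k['centre'],.04,W))
M=R.from_rotvec([q[4],q[3],0],degrees=True).as_matrix()
S=6;r0,c0=140,200; im=cv2.resize(p['pixels'][r0:r0+100,c0:c0+120],None,fx=S,fy=S,interpolation=cv2.INTER_CUBIC)
def dr(X,col): cv2.polylines(im,[np.array([(int((k[1]+.5-c0)*S),int((k[0]+.5-r0)*S)) for k in [proj(p,x,W) for x in X]])],True,col,1)
pl=lambda x,y,h: P+T@((np.array(q[:3])+M@np.array([x,y,47.5-h]))/1e3)
dr([pl(25,-4,60),pl(25,4,60),pl(25,4,27),pl(25,-4,27)],(0,255,255))
dr([pl(15,-4,0),pl(15,4,0),pl(-15,4,0),pl(-15,-4,0)],(0,255,0))
a=np.radians(7.8);X=np.array([np.cos(a),np.sin(a),0]);Y=np.array([-np.sin(a),np.cos(a),0]);o=np.array([.5076,.2590,.04])
for l,w,col in((31,20,(255,255,255)),(20.5,8.25,(255,255,255))): dr([o+(i*l*X+j*w*Y)/1e3 for i,j in((1,1),(1,-1),(-1,-1),(-1,1))],col)
cv2.imwrite('pics/w7.png',im)
E
python3 t2.py
```

```text
10.1 [0.5109 0.2582 0.1297] [[-0.9906582424626801, -0.1361837357800956, -0.0070877887758209815], [-0.1357614144334412, 0.9898152910283573, -0.04283139032858758], [0.012848540453489276, -0.04146902163574069, -0.9990571731651744]]
centre [0.5068 0.2589 0.1083]
[192.6 260.9] 0.62 [0.507  0.2614 0.04  ]
```

View pics/w7.png

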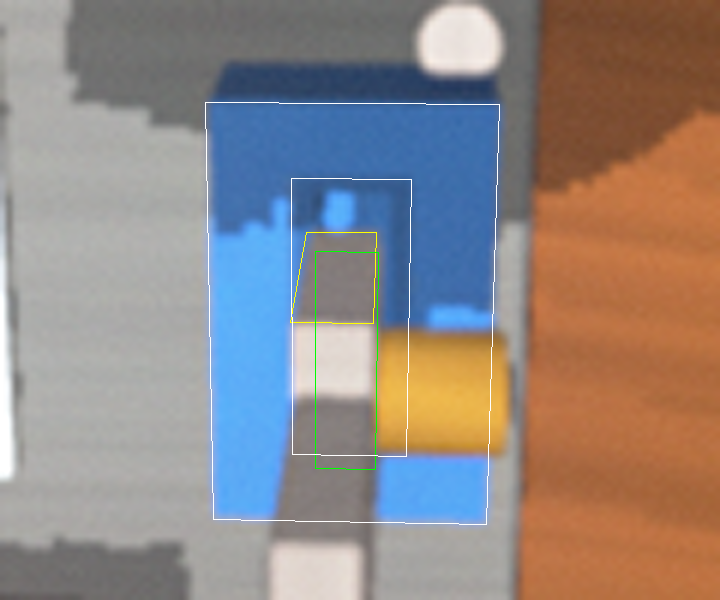

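The overlay agrees: the block and slot outline match the image, and the foot sits over the slot within about 1 mm. I'll lower it gently and watch the force.

Request:
arm_command(
  rows=[
    [0,0,0,-0.8,0.4,10,1],
    [0,0,0,-0.4,0.4,10,1],
    [0,0,0,-0.2,0.2,5,1],
    [0,0,0,-0.1,0.2,5,1],
    [0,0,0,0,0,0,1],
  ],
)

```text
time_s: 10.7
eef_pos: [0.5123, 0.2582, 0.1002]
tool_rot: [[-0.991, -0.136, -0.006], [-0.135, 0.99, -0.042], [0.012, -0.041, -0.999]]
force: [-0.9, -0.9, -3.2]
gripper_width: 0.0048
gripper_force: 59.0
```

Request:
arm_command(
  rows=[
    [0,0,0,0,0.2,5,1],
    [0,0,0,0,0.2,4,1],
    [0,0,0,0,0.1,3,1],
    [0,0,0,0,0,0,1],
    [0,0,0,0,0,0,1],
  ],
)

```text
time_s: 11.2
eef_pos: [0.5127, 0.2584, 0.0894]
tool_rot: [[-0.991, -0.136, -0.004], [-0.135, 0.99, -0.041], [0.01, -0.041, -0.999]]
force: [-0.8, -0.0, -2.1]
gripper_width: 0.0046
gripper_force: 59.0
```

Request:
arm_command(
  rows=[
    [0,0,0,0,0.1,2,1],
    [0,0,0,0,0,2,1],
    [0,0,0,0,0,1,1],
    [0,0,0,0,0,0,1],
    [0,0,0,0,0,0,1],
  ],
)

```text
time_s: 11.7
eef_pos: [0.5133, 0.2586, 0.086]
tool_rot: [[-0.991, -0.136, -0.002], [-0.135, 0.99, -0.04], [0.007, -0.04, -0.999]]
force: [-0.6, -0.4, 5.1]
gripper_width: 0.0044
gripper_force: 60.3
```

Request:
arm_command(
  rows=[
    [0,0,0,0,0,1,1],
    [0,0,0,0,0,1,1],
    [0,0,0,0,0,0,1],
    [0,0,0,0,0,0,1],
  ],
)

```text
time_s: 12.1
eef_pos: [0.514, 0.2589, 0.0859]
tool_rot: [[-0.991, -0.136, 0.001], [-0.135, 0.99, -0.039], [0.005, -0.039, -0.999]]
force: [-2.7, -1.2, 12.0]
gripper_width: 0.0045
gripper_force: 61.2
```

Request:
arm_command(
  rows=[
    [0,0,0,0,0,0,0.8],
    [0,0,0,0,0,0,0.5],
    [0,0,0,0,0,0,0.2],
    [0,0,0,0,0,0,-0.3],
    [0,0,0,0,0,0,-0.7],
  ],
)

```text
time_s: 12.6
eef_pos: [0.5125, 0.2581, 0.0819]
tool_rot: [[-0.991, -0.136, -0.005], [-0.135, 0.99, -0.042], [0.01, -0.041, -0.999]]
force: [0.1, 0.7, -0.2]
gripper_width: 0.062
gripper_force: 0.0
```

Request:
arm_command(
  rows=[
    [0,0,0,0,0,0,-0.7],
    [0,0,0,0,0,-10,-0.7],
    [0,0,0,0,0,-30,-1],
    [0,0,0,0,0,-50,-1],
    [0,0,0,0,0,-20,-1],
  ],
)

```text
time_s: 13.1
eef_pos: [0.5142, 0.2634, 0.1986]
tool_rot: [[-0.991, -0.135, 0.002], [-0.135, 0.99, -0.038], [0.003, -0.038, -0.999]]
force: [0.0, -0.0, -0.6]
gripper_width: 0.0856
gripper_force: 0.0
```

```bash
cat > chk.py <<'E'
from fit import *
import sys
side=sys.argv[1]
for i in range(3): optics.camera('top')
p,W,s=wrist(); sc=optics.camera('scene'); print(s['time_s'],s['eef_pos'],s['gripper_width'])
cv2.imwrite(f'pics/after_{side}.png',p['pixels'])
for q in ['center','boss']:
    ra=[]
    for pp,w in ((p,W),(sc,sc['world_from_camera'])):
        for k in optics.spot_point(f'{side}_dropout_{q}',pp)[:1]:
            print(q,np.round(k['centre'],1),round(k['confidence'],2),onz(pp,k['centre'],.0625 if q=='center' else .059,w));ra.append(ray(pp,k['centre'],w))
    if len(ra)==2: x,e=tri(ra);print(x,e)
ign=np.zeros((384,512),bool); ign[245:]=True
E
python3 chk.py left; python3 - <<'E'
from plan import *
cR=np.array([0.4783,-0.2393,.077])
zp=-A[:,2]; t=cR+.0235*zp; pre=t+.09*zp; print(t,pre)
plan(pre,A,16,-1)
E
```

```text
13.25 [0.514  0.2633 0.1954] 0.08521649186604091
center [174.6 252.5] 0.68 [0.5079 0.2576 0.0625]
center [161.5 281.9] 0.6 [0.5038 0.2631 0.0625]
[0.507  0.2581 0.0675] [0.6, 0.6]
boss [165.5 276.8] 0.72 [0.4963 0.2797 0.059 ]
boss [256.  294.9] 0.74 [0.7608 0.0031 0.059 ]
[ 0.5814  0.2954 -0.3739] [20.6, 20.6]
[ 0.46880243 -0.2363963   0.09829823] [ 0.43242876 -0.22527576  0.17986593]
[-1.14, -1.45, 7.08, 9.1, -29.5, 2.0, -1] ,
[-1.14, -1.45, 7.08, 5.4, -30.4, 1.2, -1] ,
[-1.14, -1.45, 7.08, 1.7, -30.9, 0.5, -1] ,
[-1.14, -1.45, 7.08, -2.2, -30.8, -0.1, -1] ,
[-1.14, -1.45, 7.08, -5.9, -30.3, -0.6, -1] ,
[-1.14, -1.45, 7.08, -9.7, -29.3, -1.0, -1] ,
[-1.14, -1.45, 7.08, -13.2, -27.9, -1.3, -1] ,
[-1.14, -1.45, 7.08, -16.6, -26.0, -1.4, -1] ,
[-1.14, -1.45, 7.08, -19.7, -23.8, -1.5, -1] ,
[-1.14, -1.45, 7.08, -22.5, -21.1, -1.4, -1] ,
[-1.14, -1.45, 7.08, -25.0, -18.1, -1.2, -1] ,
[-1.14, -1.45, 7.08, -27.1, -14.9, -0.8, -1] ,
[-1.14, -1.45, 7.08, -28.7, -11.4, -0.4, -1] ,
[-1.14, -1.45, 7.08, -29.9, -7.8, 0.2, -1] ,
[-1.14, -1.45, 7.08, -30.6, -4.1, 0.8, -1] ,
[-1.14, -1.45, 7.08, -30.9, -0.3, 1.5, -1] ,
```

View pics/after_left.png

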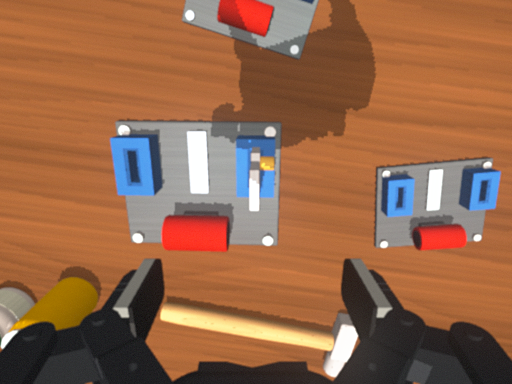

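Left dropout is seated upright at (256,178), boss outward at (268,163). All ten picture views are used, so I continue numerically. Next is the right dropout.

Request:
arm_command(
  rows=[
    [-1.14,-1.45,7.08,9,-29.5,2,-1],
    [-1.14,-1.45,7.08,5.4,-30.4,1.2,-1],
    [-1.14,-1.45,7.08,1.7,-31,0.5,-1],
    [-1.14,-1.45,7.08,-2.2,-31,0,-1],
    [-1.14,-1.45,7.08,-6,-30.3,-0.6,-1],
  ],
)

```text
time_s: 14.05
eef_pos: [0.4875, 0.1088, 0.1877]
tool_rot: [[-0.877, 0.46, 0.135], [0.468, 0.883, 0.033], [-0.104, 0.093, -0.99]]
force: [-1.0, -0.2, 0.7]
gripper_width: 0.0855
gripper_force: 0.0
```

Request:
arm_command(
  rows=[
    [-1.14,-1.45,7.08,-9.7,-29.3,-1,-1],
    [-1.14,-1.45,7.08,-13.2,-28,-1.3,-1],
    [-1.14,-1.45,7.08,-16.6,-26,-1.4,-1],
    [-1.14,-1.45,7.08,-19.7,-23.8,-1.5,-1],
    [-1.14,-1.45,7.08,-22.5,-21,-1.4,-1],
  ],
)

```text
time_s: 14.55
eef_pos: [0.4624, -0.0435, 0.1843]
tool_rot: [[-0.428, 0.856, 0.289], [0.896, 0.444, 0.013], [-0.117, 0.264, -0.957]]
force: [-0.2, 0.1, -0.3]
gripper_width: 0.0853
gripper_force: 0.0
```

Request:
arm_command(
  rows=[
    [-1.14,-1.45,7.08,-25,-18,-1.2,-1],
    [-1.14,-1.45,7.08,-27,-15,-0.8,-1],
    [-1.14,-1.45,7.08,-28.7,-11.4,-0.4,-1],
    [-1.14,-1.45,7.08,-30,-7.8,0.2,-1],
    [-1.14,-1.45,7.08,-30.6,-4,0.8,-1],
  ],
)

```text
time_s: 15.05
eef_pos: [0.4375, -0.1959, 0.1808]
tool_rot: [[0.179, 0.901, 0.396], [0.984, -0.153, -0.095], [-0.025, 0.406, -0.914]]
force: [1.0, 0.5, -0.9]
gripper_width: 0.0855
gripper_force: 0.0
```

Request:
arm_command(
  rows=[
    [-1.14,-1.45,7.08,-31,-0.3,1.5,-1],
    [0,0,0,0,0,0,-1],
    [0,0,0,0,0,0,-1],
    [0,0,0,0,0,0,-1],
  ],
)

```text
time_s: 15.45
eef_pos: [0.4333, -0.2246, 0.1807]
tool_rot: [[0.291, 0.866, 0.407], [0.957, -0.264, -0.122], [0.002, 0.425, -0.905]]
force: [-0.5, -0.3, -0.0]
gripper_width: 0.0848
gripper_force: 0.0
```

```bash
python3 - <<'E'
from plan import *
np.set_printoptions(precision=4,suppress=True)
p,W,s=wrist()
print(s['time_s'],s['eef_pos'],np.array(s['tool_rot']).tolist())
ex=np.array([.956,-.292,0]);ey=np.array([.292,.956,0])
for q,z in (('center',.077),('boss',.0814)):
    for k in optics.spot_point(f'right_dropout_{q}',p)[:1]:
        x=onz(p,k['centre'],z,W); print(q,np.round(k['centre'],1),round(k['confidence'],2),x,'-> centre', x if q=='center' else x-.0178*ex+.012*ey)
zp=-A[:,2]; t=np.array([0.4783,-0.2393,.077])+.0235*zp; plan(t,A,4)
E
```

```text
15.45 [ 0.4333 -0.2246  0.1807] [[0.2908672543376238, 0.86575838255689, 0.40725749027681457], [0.9567607424753427, -0.2642068098006652, -0.12167022360867899], [0.0022631862766775107, 0.42503786265159105, -0.9051727422434043]]
center [182.4 255.1] 0.97 [ 0.4803 -0.2383  0.077 ] -> centre [ 0.4803 -0.2383  0.077 ]
[0.05, -0.04, 0.01, -0.3, -0.4, 22.7, -1] ,
[0.05, -0.04, 0.01, -0.3, -0.4, 22.7, -1] ,
[0.05, -0.04, 0.01, -0.3, -0.4, 22.7, -1] ,
[0.05, -0.04, 0.01, -0.3, -0.3, 22.7, -1] ,
```

Request:
arm_command(
  rows=[
    [0,0,0,0.3,0,23,-1],
    [0,0,0,0.3,0,23,-1],
    [0,0,0,0.3,0,23,-1],
    [0,0,0,0,0,21,-1],
    [0,0,0,0,0,0,-0.5],
  ],
)

```text
time_s: 16.1
eef_pos: [0.4694, -0.2339, 0.0956]
tool_rot: [[0.291, 0.868, 0.403], [0.957, -0.266, -0.119], [0.004, 0.42, -0.907]]
force: [0.4, 0.2, -0.6]
gripper_width: 0.0734
gripper_force: 0.0
```

Request:
arm_command(
  rows=[
    [0,0,0,0,0,0,0],
    [0,0,0,0,0,0,0.4],
    [0,0,0,0,0,0,0.7],
    [0,0,0,0,0,0,1],
    [0,0,0,0,0,0,1],
  ],
)

```text
time_s: 16.6
eef_pos: [0.4704, -0.236, 0.1009]
tool_rot: [[0.293, 0.864, 0.409], [0.956, -0.265, -0.124], [0.001, 0.427, -0.904]]
force: [-0.0, -0.3, 0.0]
gripper_width: 0.0005
gripper_force: 0.0
```

Request:
arm_command(
  rows=[
    [0,0,0,0,0,0,1],
    [0,0,0,0,0,0,1],
    [0,0,0,0,0,0,1],
  ],
)

```text
time_s: 16.9
eef_pos: [0.4705, -0.236, 0.1008]
tool_rot: [[0.293, 0.864, 0.409], [0.956, -0.265, -0.124], [0.001, 0.427, -0.904]]
force: [-2.4, 0.6, 5.6]
gripper_width: 0.0001
gripper_force: 3.1
```

Request:
arm_command(
  rows=[
    [0,0,0,0,0,-8,1],
    [0,0,0,0,0,-15,1],
    [0,0,0,0,0,-30,1],
    [0,0,0,0,0,-35,1],
    [0,0,0,0,0,0,1],
  ],
)

```text
time_s: 17.4
eef_pos: [0.4347, -0.2255, 0.1853]
tool_rot: [[0.293, 0.862, 0.413], [0.956, -0.264, -0.128], [-0.001, 0.433, -0.902]]
force: [-0.1, -0.8, 0.6]
gripper_width: 0.0
gripper_force: 0.0
```

```bash
python3 - <<'E'
from plan import *
optics.camera('top')
s=r.read_state();print(s['eef_pos'],s['force'],s['gripper_width'],s['gripper_force'])
p=optics.camera('wrist')
for q in('center','boss'):
  for k in optics.spot_point('right_dropout_'+q,p)[:1]: print(q,k)
plan([0.527,0.131,0.19],toolrot(-82.2),13,1)
E
```

```text
[ 0.43455263 -0.22533739  0.18248909] [-0.4287907   0.12860271 -0.88305141] -7.639756741729443e-05 0.0
center {'centre': [183.4, 250.7], 'confidence': 0.98}
boss {'centre': [191.7, 271.1], 'confidence': 0.64}
[1.71, -1.11, 4.93, 28.2, -0.7, -1.3, 1] ,
[1.71, -1.11, 4.93, 28.1, -3.2, -1.8, 1] ,
[1.71, -1.11, 4.93, 27.6, -5.6, -2.2, 1] ,
[1.71, -1.11, 4.93, 27.0, -8.0, -2.5, 1] ,
[1.71, -1.11, 4.93, 26.2, -10.4, -2.7, 1] ,
[1.71, -1.11, 4.93, 25.1, -12.7, -2.9, 1] ,
[1.71, -1.11, 4.93, 23.9, -14.9, -3.0, 1] ,
[1.71, -1.11, 4.93, 22.4, -17.0, -2.9, 1] ,
[1.71, -1.11, 4.93, 20.8, -18.9, -2.8, 1] ,
[1.71, -1.11, 4.93, 19.1, -20.7, -2.6, 1] ,
[1.71, -1.11, 4.93, 17.2, -22.3, -2.3, 1] ,
[1.71, -1.11, 4.93, 15.2, -23.8, -1.9, 1] ,
[1.71, -1.11, 4.93, 13.0, -25.1, -1.5, 1] ,
```

The fingers closed on nothing (width 0), yet the right plate is still on the easel. I'll find out where it is now.

```bash
python3 - <<'E'
from fit import *
p,W,s=wrist(); sc=optics.camera('scene'); T=np.array(s['tool_rot']);P=np.array(s['eef_pos'])
tp=optics.camera('top')
print(s['time_s'],P)
for q in ['center','boss']:
    ra=[]
    for n,pp,w in (('w',p,W),('s',sc,sc['world_from_camera']),('t',tp,tp['world_from_camera'])):
        for k in optics.spot_point(f'right_dropout_{q}',pp)[:2]:
            print(q,n,np.round(k['centre'],1),round(k['confidence'],2),onz(pp,k['centre'],.077 if q=='center' else .0814,w))
            if k['confidence']>.5: ra.append(ray(pp,k['centre'],w))
    if len(ra)>1: x,e=tri(ra);print(x,e)
# expected model of leaning plate projected
c=np.array([0.4783,-0.2393,.077]); xp=A[:,1]; yp=A[:,0]; zp=-A[:,2]
for n,pp,w in (('w',p,W),('s',sc,sc['world_from_camera'])):
    for nm,t in (('foot',(0,0,-47.5)),('ctr',(0,0,0)),('top',(0,0,47.5)),('boss',(18,-12,-3.5))):
        print(n,nm,np.round(proj(pp,c+(t[0]*xp+t[1]*yp+t[2]*zp)/1e3,w),1))
    for k in optics.silhouettes('right_dropout_center',pp)[:1]:
        m=k['mask']; rr,cc=np.where(m); print(n,'mask',k['confidence'],m.sum(),rr.min(),rr.max(),cc.min(),cc.max())
        for a in range(rr.min(),rr.max()+1,2): print(a,''.join('#' if v else '.' for v in m[a,cc.min():cc.max()+1]))
E
```

```text
17.6 [ 0.4339 -0.2245  0.1776]
center w [185.3 258.1] 0.76 [ 0.4816 -0.2408  0.077 ]
center s [253.8 150.5] 0.76 [ 0.4872 -0.2456  0.077 ]
center t [216.6 361.8] 0.6 [ 0.4739 -0.2322  0.077 ]
[ 0.4795 -0.24    0.0688] [6.0, 2.5, 7.3]
boss w [195.7 271.1] 0.88 [ 0.4894 -0.2541  0.0814]
boss s [255.9 146.8] 0.82 [ 0.4885 -0.2579  0.0814]
boss t [208.1 366.8] 0.62 [ 0.4968 -0.2462  0.0814]
[ 0.4917 -0.2531  0.08  ] [2.5, 5.9, 8.3]
w foot [172.1 254.2]
w ctr [185.3 254.6]
w top [203.4 255.1]
w boss [196.4 273.8]
w mask 0.7 877 153 222 250 274
153 ...####..................
155 .########................
157 .########................
159 ##########...............
161 ##########...............
163 ##########...............
165 ##########...............
167 ##########...............
169 ##########...............
171 #########................
173 #########................
175 #########................
177 #########................
179 ##########...............
181 ##########...............
183 ##########...............
185 ##########...............
187 ###########........##....
189 ###########
[... 430 characters left out ...]
....
219 .##########..............
221 ..########...............
s foot [265.9 156. ]
s ctr [250.5 150.2]
s top [234.6 144.2]
s boss [256.1 148.2]
s mask 0.86 568 233 268 139 162
233 ........######..........
235 .....##########.........
237 ..##############........
239 .################.......
241 .#################......
243 .###################....
245 ..###################...
247 ..###################...
249 ..###################...
251 ..######################
253 ...#####################
255 ....###################.
257 .....#################..
259 ......#################.
261 .......################.
263 ...........#############
265 ............###########.
267 .............#######....
```

```bash
python3 - <<'E'
from fit import *
p,W,s=wrist(); T=np.array(s['tool_rot']);P=np.array(s['eef_pos'])
for t in [(11,0,8),(0,0,8),(11,0,0),(11,0,-11),(11,0,-20),(18,0,-26)]: print(t,np.round(proj(p,P+T@(np.array(t)/1e3),W),1))
im=cv2.imread('pics/w4.png'); g=cv2.cvtColor(im,cv2.COLOR_BGR2GRAY)
g2=cv2.cvtColor(p['pixels'],cv2.COLOR_BGR2GRAY)
for rr in range(222,290,4): print(rr,g[rr,226:292:4],'|',g2[rr,226:292:4])
E
```

```text
(11, 0, 8) [216.8 256.3]
(0, 0, 8) [233.6 256.2]
(11, 0, 0) [222.3 256.5]
(11, 0, -11) [230.7 256.7]
(11, 0, -20) [238.4 257. ]
(18, 0, -26) [231.  257.2]
222 [106 107 165 164 161 125 125 123 124 127 161 159 162 122 122 123 123] | [181 118 123 130 247 247 240 232 207 125 117 126 116 110 122 122 112]
226 [ 71 105 162 159 161 121 123 123 128 142 158 158 160 125 128 127 121] | [187 121 123 128 247 247 233 122 117 127 120 122 119 111 118 123 119]
230 [ 80 104 162 160 158 159 160 157 152 146 161 162 158 123 126 126 128] | [143 120 116 124 248 246 233 121 122 124 126 117 121 111 115 123 117]
234 [ 94 106 160 161 158 208 213 215 214 157 160 160 162 127 133 132 135] | [123 114 119 123 248 246 239 124 121 116 129 119 124 115 112 117 119]
238 [ 96 122 156 155 154 208 212 212 215 134 158 160 162 129 134 131 133] | [124 117 120 113 249 247 244 125 120 116 131 119 122 117 108 119 123]
242 [105 152 155 157 156 210 212 213 217 134 157 125 156 123 128 126 130] | [121 119 117 113 129 122 120 121 121 118 124 122 119 119 109 118 118]
246 [108 150 138 119 120  56 212 211  76 119 121 157 156 131 132 127 
[... 836 characters left out ...]
217 213  77  98 119 119  73  53  58  56 128] | [ 43  39  43  99 101 102  37  36 104 103 101  47  45  41  67 121 109]
274 [ 49  69 119 115 109  43 213 213  56  96 120 117  78  45  50  43 129] | [ 38  37  37 100 103 103  39  33 100 103 102  34  40  41  42 121 113]
278 [ 43  81 118 117 105  45 213 212  58  86 118 119 103  47  43  45 131] | [ 36  35  37 100  99 102  28  32  99 102 100  36  41  35  33 115 116]
282 [ 43  93 119 117 104  45 215 216  56  81 114 116 110  40  43  44  94] | [ 35  31  36 100 101  99  26  29 101 100 103  41  33  38  38 112 119]
286 [ 45  67 154 203 174  79 229 211  77 134 202 159  76  44  42  45  61] | [ 37  37  34  98 178 180  50  52 182 180 116  44  41  35  38 112 112]
```

The picture explains it: the fingertips (row 245) project about 25–30 mm behind the stated tip position. The left grasp therefore only held the head's very top, and this one closed just above the plate. The right plate is undisturbed, so I'll regrasp about 15 mm deeper.

```bash
python3 - <<'E'
from plan import *
zp=-A[:,2]; t=np.array([0.4785,-0.2393,.077])+.0105*zp; print(t); plan(t,A,5)
E
```

```text
[ 0.47425641 -0.2380026   0.08651623]
[0.04, -0.02, -0.01, -0.2, -0.3, 20.3, -1] ,
[0.04, -0.02, -0.01, -0.2, -0.3, 20.3, -1] ,
[0.04, -0.02, -0.01, -0.2, -0.2, 20.3, -1] ,
[0.04, -0.02, -0.01, -0.2, -0.2, 20.3, -1] ,
[0.04, -0.02, -0.01, -0.2, -0.2, 20.3, -1] ,
```

Request:
arm_command(
  rows=[
    [0,0,0,0,0,0,-1],
    [0,0,0,0,0,0,-1],
    [0,0,0,0,0,0,-1],
    [0,0,0,0,0,0,-1],
  ],
)

```text
time_s: 18.6
eef_pos: [0.4343, -0.2248, 0.1792]
tool_rot: [[0.293, 0.865, 0.408], [0.956, -0.266, -0.123], [0.002, 0.426, -0.905]]
force: [0.1, -0.7, -0.5]
gripper_width: 0.0579
gripper_force: 0.0
```

Request:
arm_command(
  rows=[
    [0,0,0,0,0,15,-1],
    [0,0,0,0,0,20,-1],
    [0,0,0,0,0,25,-1],
    [0,0,0,0,0,20,-1],
    [0,0,0,0,0,11,-1],
  ],
)

```text
time_s: 19.1
eef_pos: [0.471, -0.2356, 0.0945]
tool_rot: [[0.293, 0.866, 0.405], [0.956, -0.266, -0.121], [0.003, 0.423, -0.906]]
force: [0.1, -0.1, -0.6]
gripper_width: 0.0854
gripper_force: 0.0
```

Request:
arm_command(
  rows=[
    [0,0,0,0,0,12,-1],
    [0,0,0,0,0,0,-1],
    [0,0,0,0,0,0,-1],
    [0,0,0,0,0,0,-0.5],
    [0,0,0,0,0,0,0],
  ],
)

```text
time_s: 19.6
eef_pos: [0.4765, -0.2378, 0.0872]
tool_rot: [[0.293, 0.864, 0.409], [0.956, -0.266, -0.124], [0.001, 0.427, -0.904]]
force: [0.1, -0.0, -0.3]
gripper_width: 0.0592
gripper_force: 0.0
```

Request:
arm_command(
  rows=[
    [0,0,0,0,0,0,0.4],
    [0,0,0,0,0,0,0.7],
    [0,0,0,0,0,0,1],
    [0,0,0,0,0,0,1],
    [0,0,0,0,0,0,1],
  ],
)

```text
time_s: 20.1
eef_pos: [0.4768, -0.2377, 0.0866]
tool_rot: [[0.293, 0.864, 0.409], [0.956, -0.266, -0.124], [0.002, 0.427, -0.904]]
force: [1.5, -1.2, 0.1]
gripper_width: 0.0063
gripper_force: 60.4
```

Request:
arm_command(
  rows=[
    [0,0,0,0,0,0,1],
    [0,0,0,0,0,-8,1],
    [0,0,0,0,0,-20,1],
    [0,0,0,0,0,-35,1],
    [0,0,0,0,0,-30,1],
  ],
)

```text
time_s: 20.6
eef_pos: [0.437, -0.2253, 0.1698]
tool_rot: [[0.293, 0.866, 0.405], [0.956, -0.266, -0.121], [0.003, 0.423, -0.906]]
force: [0.4, -0.0, -1.7]
gripper_width: 0.0063
gripper_force: 60.2
```

```bash
python3 - <<'E'
from plan import *
for i in range(2): optics.camera('top')
s=r.read_state();print(s['time_s'],s['eef_pos'],s['force'],s['gripper_width'],s['gripper_force'])
plan([0.527,0.131,0.18],toolrot(-82.2),13,1)
E
```

```text
20.7 [ 0.43837663 -0.22660723  0.174602  ] [ 0.43485624 -0.61050005 -1.21695286] 0.006263286261527925 60.27477443218231
[1.74, -1.11, 4.92, 28.3, -1.2, -1.0, 1] ,
[1.74, -1.11, 4.92, 28.1, -3.7, -1.5, 1] ,
[1.74, -1.11, 4.92, 27.6, -6.1, -1.9, 1] ,
[1.74, -1.11, 4.92, 26.9, -8.5, -2.2, 1] ,
[1.74, -1.11, 4.92, 26.1, -10.9, -2.4, 1] ,
[1.74, -1.11, 4.92, 25.0, -13.2, -2.6, 1] ,
[1.74, -1.11, 4.92, 23.7, -15.3, -2.6, 1] ,
[1.74, -1.11, 4.92, 22.2, -17.4, -2.6, 1] ,
[1.74, -1.11, 4.92, 20.6, -19.3, -2.4, 1] ,
[1.74, -1.11, 4.92, 18.8, -21.1, -2.2, 1] ,
[1.74, -1.11, 4.92, 16.9, -22.7, -1.9, 1] ,
[1.74, -1.11, 4.92, 14.9, -24.1, -1.5, 1] ,
[1.74, -1.11, 4.92, 12.7, -25.3, -1.0, 1] ,
```

Request:
arm_command(
  rows=[
    [1.74,-1.11,4.92,28.3,-1.2,-1,1],
    [1.74,-1.11,4.92,28,-3.7,-1.5,1],
    [1.74,-1.11,4.92,27.6,-6,-1.9,1],
    [1.74,-1.11,4.92,27,-8.5,-2.2,1],
    [1.74,-1.11,4.92,26,-11,-2.4,1],
  ],
)

```text
time_s: 21.2
eef_pos: [0.4718, -0.0871, 0.1699]
tool_rot: [[0.671, 0.704, 0.234], [0.739, -0.66, -0.135], [0.059, 0.263, -0.963]]
force: [0.0, -1.1, -1.7]
gripper_width: 0.0062
gripper_force: 60.2
```

Request:
arm_command(
  rows=[
    [1.74,-1.11,4.92,25,-13.2,-2.6,1],
    [1.74,-1.11,4.92,23.7,-15.3,-2.6,1],
    [1.74,-1.11,4.92,22.2,-17.4,-2.6,1],
    [1.74,-1.11,4.92,20.6,-19.3,-2.4,1],
    [1.74,-1.11,4.92,18.8,-21,-2.2,1],
  ],
)

```text
time_s: 21.7
eef_pos: [0.5058, 0.0504, 0.1723]
tool_rot: [[0.922, 0.38, 0.071], [0.384, -0.921, -0.069], [0.039, 0.091, -0.995]]
force: [0.0, -0.3, -2.6]
gripper_width: 0.0063
gripper_force: 60.2
```

Request:
arm_command(
  rows=[
    [1.74,-1.11,4.92,17,-22.7,-1.9,1],
    [1.74,-1.11,4.92,15,-24,-1.5,1],
    [1.74,-1.11,4.92,12.7,-25.3,-1,1],
    [0,0,0,0,0,0,1],
    [0,0,0,0,0,0,1],
  ],
)

```text
time_s: 22.2
eef_pos: [0.5263, 0.1314, 0.174]
tool_rot: [[0.99, 0.139, -0.007], [0.139, -0.99, 0.002], [-0.007, -0.003, -1.0]]
force: [1.1, 0.0, -3.0]
gripper_width: 0.0067
gripper_force: 60.2
```

Request:
arm_command(
  rows=[
    [0,0,0,0,0,0,1],
    [0,0,0,0,0,0,1],
  ],
)

```text
time_s: 22.4
eef_pos: [0.5265, 0.1308, 0.1761]
tool_rot: [[0.991, 0.137, -0.004], [0.137, -0.991, 0.003], [-0.003, -0.003, -1.0]]
force: [-0.3, 0.8, -2.4]
gripper_width: 0.0066
gripper_force: 60.2
```

```bash
python3 - <<'E'
from fit import *
p,W,s=wrist(); T=np.array(s['tool_rot']);P=np.array(s['eef_pos']); print(s['time_s'],P,T.round(4).tolist())
cv2.imwrite('pics/w10.png',p['pixels'])
for q in['right_slot','left_slot']:
  for k in optics.spot_point(q,p)[:3]: print(q,np.round(k['centre'],1),round(k['confidence'],2),onz(p,k['centre'],.04,W))
for q in['center','boss']:
  for k in optics.spot_point('right_dropout_'+q,p)[:1]: print(q,np.round(k['centre'],1),round(k['confidence'],2))
# nominal model projections
for nm,t in (('h27',(25,0,27)),('h40',(25,0,40)),('h50',(25,0,50)),('h60',(25,0,60)),('h60i',(18,0,60)),('h95',(18,0,95)),('boss',(-12,18,44))):
    print(nm,[np.round(proj(p,P+T@((np.array([0,0,10])+np.array([t[0],t[1]+d,47.5-t[2]]))/1e3),W),1) for d in((-4,4) if t[1]==0 else (0,))])
g=cv2.cvtColor(p['pixels'],cv2.COLOR_BGR2GRAY)
print('cols',list(range(236,292,2)))
for a in range(150,252,2): print(a,' '.join('%3d'%v for v in g[a,236:292:2]))
E
```

```text
22.4 [0.5265 0.1308 0.1761] [[0.9906, 0.137, -0.0037], [0.137, -0.9906, 0.0026], [-0.0033, -0.0031, -1.0]]
right_slot [177.4 252.2] 0.77 [0.5239 0.131  0.04  ]
left_slot [317.3 110.9] 0.96 [0.3332 0.2711 0.04  ]
left_slot [179.2 120.5] 0.85 [0.5041 0.2599 0.04  ]
center [235.1 253.9] 0.9
boss [177.2 123.7] 0.68
h27 [array([181.5, 246.1]), array([181.5, 258.6])]
h40 [array([187.7, 245.7]), array([187.7, 259. ])]
h50 [array([193. , 245.4]), array([193. , 259.4])]
h60 [array([198.9, 245. ]), array([198.9, 259.8])]
h60i [array([210.9, 245.1]), array([210.9, 259.7])]
h95 [array([240.4, 243.4]), array([240.4, 261.4])]
boss [array([245.8, 281. ])]
cols [236, 238, 240, 242, 244, 246, 248, 250, 252, 254, 256, 258, 260, 262, 264, 266, 268, 270, 272, 274, 276, 278, 280, 282, 284, 286, 288, 290]
150 151 150 152 150 150 149 148 149 147 147 148 148 148 145 147 147 146 149 145 157 159 135 107 111 111 113 114 114
152 151 150 150 148 149 149 148 149 148 148 147 145 147 148 144 147 145 147 146 155 156 132 106 110 112 110 109 109
154 149 149 149 149 145 149 148 149 150 147 150 148 147 146 148 148 145 1
[... 4910 characters left out ...]
 122
240  83  81  81  82 105 124 123 122 124 126 124 125 121 124 124 123 125 122 118 121 119 117 117  84 113 118 119 120
242  82  82  82  82 126 180 197 200 196 197 198 202 163 142 143 143 139 142 139 135 135 133 132  85  99 125 121 122
244  84  86  86  83 149 203 230 231 229 243 255 255 242 125 133 134 133 130 141 147 146 143 142  85  97 117 120 118
246 100 101 104  91 146 216 214 211 208 213 221 224 176  73 105 105 102 102 127 157 156 153 150  90 116 116 116 115
248 105 103 104  89 143 215 214 212 209 211 215 217 171  75 105 103 104 105 128 169 169 164 162  98 120 121 118 119
250 106 103 106  88 142 215 214 212 210 210 214 217 174  71 106 106 104 105 120 176 174 175 169  98 116 119 121 116
```

The plate is held well, and its edges show in the pixel profile: h27 at row 183, h60 at 201, shoulder at 214.5, top at 241, with the axle slot facing the camera and so forward. The slot mouth's front end is at row 155.5, columns 244–263. I'll fit both numerically.

```bash
cat > t3.py <<'E'
from fit import *
p,W,s=wrist(); T=np.array(s['tool_rot']);P=np.array(s['eef_pos']); print(s['time_s'],P)
cols=dict(h27=(247,259.3),h40=(246,260),h60=(244.7,260.7),h95=(244,261))
obs=[]
for h,x,row,c in ((27,25,183,cols['h27']),(40,25,189.3,cols['h40']),(60,25,200.7,cols['h60']),(60,18,214.5,cols['h60']),(95,18,241.3,cols['h95'])):
    obs+=[((x,-4,h),(c[0],row)),((x,4,h),(c[1],row))]
import re
src=open('fit.py').read().replace('21.5','10.')
exec(src[src.index('from scipy.optimize import least_squares'):])
q=fitplate(p,W,s,obs)
hsv=cv2.cvtColor(p['pixels'],cv2.COLOR_BGR2HSV); b=((abs(hsv[...,0].astype(int)-108)<15)&(hsv[...,1]>100)).astype(int)
v=hsv[...,2]
print('V col254 up', [(a,int(v[a,254]),int(b[a,254])) for a in range(132,160,2)])
print('V row150', [(a,int(v[150,a]),int(b[150,a])) for a in list(range(222,238,2))+list(range(268,284,2))])
print('V row176', [(a,int(v[176,a]),int(b[176,a])) for a in list(range(222,238,2))+list(range(268,284,2))])
print('V col232 down', [(a,int(v[a,236]),int(b[a,236])) for a in range(180,216,2)], 'col268',[(a,int(v[a,268]),int(b[a,268])) for a in range(190,216,2)])
X=np.array([np.cos(np.radians(7.8)),np.sin(np.radians(7.8)),0])
m=onz(p,(155,253.3),.04,W); print('front mouth',m,'slot',m-.0205*X)
E
python3 t3.py
```

```text
22.65 [0.5268 0.1312 0.1768]
plate [-1.03  0.31  9.29 -0.64 -0.37] res [-0.2  0.6 -0.   0.6  0.3  0.4 -0.4  0.4  0.7  0.  -0.5  0.1  0.8 -1.7
 -0.6 -1.7 -0.6  0.6  0.5  0.7 -0.2 -0.3]
V col254 up [(132, 163, 0), (134, 163, 0), (136, 163, 0), (138, 164, 0), (140, 141, 0), (142, 105, 1), (144, 114, 1), (146, 234, 1), (148, 242, 1), (150, 240, 1), (152, 240, 1), (154, 241, 1), (156, 229, 1), (158, 213, 1)]
V row150 [(222, 161, 0), (224, 162, 0), (226, 164, 0), (228, 161, 0), (230, 163, 0), (232, 177, 0), (234, 242, 1), (236, 242, 1), (268, 241, 1), (270, 241, 1), (272, 241, 1), (274, 232, 1), (276, 160, 0), (278, 151, 0), (280, 144, 0), (282, 158, 0)]
V row176 [(222, 156, 0), (224, 157, 0), (226, 158, 0), (228, 158, 0), (230, 158, 0), (232, 145, 0), (234, 237, 1), (236, 240, 1), (268, 240, 1), (270, 239, 1), (272, 242, 1), (274, 198, 0), (276, 157, 0), (278, 142, 0), (280, 172, 0), (282, 177, 0)]
V col232 down [(180, 240, 1), (182, 239, 1), (184, 240, 1), (186, 241, 1), (188, 211, 1), (190, 171, 1), (192, 169, 1), (194, 173, 1), (196, 170, 1), (198, 170, 1), (200, 170, 1), (202, 168, 1), (204, 171, 1), (206, 121, 0), (208, 115, 0), (210, 119, 0), (212, 120, 0), (214, 117, 0)] col268 [(190, 237, 1), (192, 237, 1), (194, 236, 1), (196, 238, 1), (198, 213, 1), (200, 162, 1), (202, 166, 1), (204, 168, 1), (206, 160, 0), (208, 108, 0), (210, 122, 0), (212, 113, 0), (214, 116, 0)]
front mouth [0.5465 0.1335 0.04  ] slot [0.5262 0.1307 0.04  ]
```

```bash
python3 - <<'E'
from fit import *
p,W,s=wrist(); T=np.array(s['tool_rot']);P=np.array(s['eef_pos'])
f=onz(p,(144.8,253.7),.04,W);b=onz(p,(205.8,253.7),.04,W); c=(f+b)/2; print('len',np.linalg.norm(f-b),'slot',c)
slot=(c[:2]+np.array([.5262,.1307]))/2; q=[-1.03,.31,9.29,-.64,-.37]
M=R.from_rotvec([q[4],q[3],0],degrees=True).as_matrix(); Rt=toolrot(-82.2)@M.T
ctr=P+T@(np.array(q[:3])/1e3); print('slot',slot,'plate now',ctr)
t=np.array([*slot,.1]) - Rt@(np.array(q[:3])/1e3); print(t); plan(t,Rt,4,1)
E
```

```text
len 0.06239854350613927 slot [0.5254 0.1302 0.04  ]
slot [0.5258 0.1305] plate now [0.5258 0.1309 0.1674]
[0.5267 0.1308 0.1093]
[0.04, 0.2, 0.02, -0.0, 0.2, 16.9, 1] ,
[0.04, 0.2, 0.02, -0.1, 0.2, 16.9, 1] ,
[0.04, 0.2, 0.02, -0.1, 0.2, 16.8, 1] ,
[0.04, 0.2, 0.02, -0.2, 0.2, 16.8, 1] ,
```

Request:
arm_command(
  rows=[
    [0,0.2,0,0,0.2,17,1],
    [0,0.2,0,0,0.2,17,1],
    [0,0.2,0,-0.1,0.2,17,1],
    [0,0,0,-0.2,0,8,1],
    [0,0,0,0,0,0,1],
  ],
)

```text
time_s: 23.25
eef_pos: [0.5259, 0.1309, 0.1161]
tool_rot: [[0.991, 0.137, 0.004], [0.137, -0.991, 0.004], [0.005, -0.004, -1.0]]
force: [-0.4, 0.4, -2.2]
gripper_width: 0.0064
gripper_force: 60.2
```

Request:
arm_command(
  rows=[
    [0,0,0,0,0,6,1],
    [0,0,0,0,0,6,1],
    [0,0,0,0,0,6,1],
    [0,0,0,0,0,4,1],
    [0,0,0,0,0,0,1],
  ],
)

```text
time_s: 23.75
eef_pos: [0.5264, 0.1311, 0.0946]
tool_rot: [[0.991, 0.137, 0.006], [0.137, -0.991, 0.004], [0.006, -0.004, -1.0]]
force: [0.2, 0.8, -1.9]
gripper_width: 0.0065
gripper_force: 60.2
```

Request:
arm_command(
  rows=[
    [0,0,0,0,0,3,1],
    [0,0,0,0,0,2,1],
    [0,0,0,0,0,0,1],
    [0,0,0,0,0,0,1],
  ],
)

```text
time_s: 24.15
eef_pos: [0.5269, 0.1313, 0.0905]
tool_rot: [[0.991, 0.137, 0.007], [0.137, -0.991, 0.005], [0.008, -0.004, -1.0]]
force: [-0.4, -0.5, -1.5]
gripper_width: 0.0065
gripper_force: 60.2
```

Request:
arm_command(
  rows=[
    [0,0,0,0,0,4,1],
    [0,0,0,0,0,4,1],
    [0,0,0,0,0,4,1],
    [0,0,0,0,0,2,1],
    [0,0,0,0,0,0,1],
  ],
)

```text
time_s: 24.65
eef_pos: [0.5266, 0.1312, 0.0758]
tool_rot: [[0.991, 0.137, 0.006], [0.137, -0.991, 0.004], [0.006, -0.004, -1.0]]
force: [-0.1, 0.4, -2.3]
gripper_width: 0.0065
gripper_force: 60.2
```

Request:
arm_command(
  rows=[
    [0,0,0,0,0,2,1],
    [0,0,0,0,0,2,1],
    [0,0,0,0,0,0,1],
    [0,0,0,0,0,0,1],
  ],
)

```text
time_s: 25.05
eef_pos: [0.5274, 0.1314, 0.0732]
tool_rot: [[0.991, 0.137, 0.008], [0.137, -0.991, 0.005], [0.009, -0.004, -1.0]]
force: [-0.2, -0.2, 2.6]
gripper_width: 0.0063
gripper_force: 60.7
```

Request:
arm_command(
  rows=[
    [0,0,0,0,0,1.5,1],
    [0,0,0,0,0,1,1],
    [0,0,0,0,0,0,1],
    [0,0,0,0,0,0,1],
  ],
)

```text
time_s: 25.45
eef_pos: [0.528, 0.1315, 0.073]
tool_rot: [[0.99, 0.137, 0.011], [0.137, -0.991, 0.005], [0.011, -0.004, -1.0]]
force: [-3.1, -0.4, 11.9]
gripper_width: 0.0059
gripper_force: 62.2
```

Floor contact is at the expected height. Releasing and backing off.

Request:
arm_command(
  rows=[
    [0,0,0,0,0,-1,0.8],
    [0,0,0,0,0,0,0.5],
    [0,0,0,0,0,0,0.2],
    [0,0,0,0,0,0,-0.2],
    [0,0,0,0,0,0,-0.6],
  ],
)

```text
time_s: 25.95
eef_pos: [0.5268, 0.1313, 0.0705]
tool_rot: [[0.991, 0.137, 0.006], [0.137, -0.991, 0.005], [0.007, -0.004, -1.0]]
force: [-1.0, 0.0, 0.4]
gripper_width: 0.0622
gripper_force: 0.0
```

Request:
arm_command(
  rows=[
    [0,0,0,0,0,0,-0.6],
    [0,0,0,0,0,-15,-0.6],
    [0,0,0,0,0,-40,-0.6],
    [0,0,0,0,0,-50,-1],
    [0,0,0,0,0,-20,-1],
  ],
)

```text
time_s: 26.45
eef_pos: [0.5275, 0.131, 0.2032]
tool_rot: [[0.99, 0.137, 0.015], [0.137, -0.991, 0.006], [0.016, -0.004, -1.0]]
force: [0.7, 0.7, 0.8]
gripper_width: 0.0853
gripper_force: 0.0
```

```bash
python3 - <<'E'
from fit import *
for i in range(3): optics.camera('top')
p,W,s=wrist(); sc=optics.camera('scene'); Ws=sc['world_from_camera']; print(s['time_s'],s['eef_pos'],s['gripper_width'])
a=np.radians(7.8)
for side,o,sg in(('left',np.array([.5076,.2590,.0625]),1),('right',np.array([.5258,.1305,.0625]),-1)):
    X=np.array([np.cos(a),np.sin(a),0]);Y=np.array([-np.sin(a),np.cos(a),0]);Z=np.array([0,0,1])
    for n,pp,w in(('w',p,W),('s',sc,Ws)):
        print(side,n,'expected ctr',np.round(proj(pp,o,w),1),'boss',np.round(proj(pp,o+(18*sg*Y-12*X-3.5*Z)/1e3,w),1),'top',np.round(proj(pp,o+.0475*Z,w),1))
        for q in('center','boss'):
            for k in optics.spot_point(f'{side}_dropout_{q}',pp)[:2]: print('   ',q,np.round(k['centre'],1),round(k['confidence'],2))
        pts=[o+(i*X+j*Y+k*Z)/1e3 for i in(-18,18) for j in(-4,4) for k in(-20,47.5)]
        for k in optics.silhouettes(f'{side}_dropout_center',pp)[:2]:
            rr,cc=np.where(k['mask']); e=[proj(pp,x,w) for x in pts]
            print('   mask',round(k['confidence'],2),rr.min(),rr.max(),cc.min(),cc.max(),'top row/col expected',np.round(np.min(e,0),1),np.round(np.max(e,0),1))
E
```

```text
26.6 [0.5272 0.1309 0.1993] 0.08567512724091035
left w expected ctr [178.4 122.3] boss [188.9 107.4] top [193.2 100.1]
    center [175.4 123.2] 0.79
    boss [187.7 108.3] 0.96
   mask 0.63 148 209 94 138 top row/col expected [156.5  92. ] [213.  135.6]
left s expected ctr [162.7 282. ] boss [159.  281.7] top [150.9 282.4]
    center [163.5 281.4] 0.74
    boss [158.6 282.3] 0.73
   mask 0.81 151 171 275 290 top row/col expected [148.1 276.3] [170.3 288.2]
right w expected ctr [178.2 253.1] boss [188.8 270.9] top [192.9 253. ]
    center [180.1 253. ] 0.58
    boss [189.5 266.2] 0.87
   mask 0.98 149 210 248 271 top row/col expected [156.2 248.3] [212.8 257.9]
   mask 0.72 67 203 106 280 top row/col expected [156.2 248.3] [212.8 257.9]
right s expected ctr [187.2 259. ] boss [190.1 252.3] top [175.4 258.9]
    center [188.8 259.8] 0.59
    boss [189.2 253.2] 0.6
   mask 0.58 175 196 253 267 top row/col expected [172.3 253. ] [195.2 264.9]
```

Both dropouts match the fully seated model within 1–5 px in both cameras, so I'm handing in.

```bash
python3 -c "
from rig import workorder
print(workorder.job_done())"
```

```text
the job is handed in; nothing more can be done
None
```

Both dropouts are standing in their own slots, feet down, bosses outward and axle slots facing the red bar; I handed the job in at about 27 s of the 67 s, and the hand-in returned no verdict.

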